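# Cap the bearing pot, then hold the gear case's sprung lid at the marker

## Robot

A 6-joint arm with a two-finger parallel gripper is mounted at the origin on the work surface. World frame = base frame: x ahead of the robot, y to its left, z up, the work surface at z = 0. Lengths are in mm, angles in rad, forces in N, time in s.
With the tool pointing down it reaches from about 275 to 750 mm from the base axis. Payload 10.2 kg.
Tool frame: the origin (TCP) lies at the very end of the fingers, on their centre line; the grasp point (between the pads) lies 19 mm behind it (ctrl.pinch_z is the distance from the TCP to the grasp point, in mm); y points along the fingers, z is the direction in which the jaws open and shut, and the axes are right-handed (so a half turn about y gives the same grasp; the last joint's range is limited). The gripper opens to 85 mm and grips with 20 to 120 N. Pads are 22 mm wide; open, the fingers measure 114 mm over their backs; the gripper's body (76 mm by 85 mm) begins 54 mm behind the grasp point. The pads swing forward as they close: fully open they stand 13 mm farther back than shut.
Start: joints at [-1.464, 0.313, 1.498, -0, 1.331, -0.223], TCP at [170.011, -496.717, 205.294] pointing down, gripper open.
Joint ranges: [-2.94, 2.94], [-0.97, 2.17], [0.19, 2.56], [-1.23, 4.37], [0.02, 3.11], [-2.88, 2.88]. Speed limits (rad/s): [2.39, 2.39, 3.01, 3.14, 3.14, 3.14].

## Interface

Orientations are given as a unit quaternion [w, x, y, z].
In Python, from rig import sense, eyes, ctrl gives the robot as it stands. The module is installed in compiled form; this text tells all that it offers.
- The arm moves only by the shell command python3 -m handwheel 'ROWS' [FORCE]. ROWS is JSON, a list of rows, each an object of numbers: "grip": the finger opening in mm, from 0 to 85.4; "tx", "ty", "tz": the shift along the tool's x, y, z in mm; "wx", "wy", "wz": the turn, a rotation vector about the tool's x, y, z in rad. In form: [{"grip": .., "tx": .., "ty": .., "tz": .., "wx": .., "wy": .., "wz": ..}, ...]. A call has 1 to 10 rows; each row shifts and turns the commanded pose from where the row before left it, along the tool's axes as they then stand; what a row does not reach is not made up. A row lasts 1/12 s, in which the tool goes at most 41.7 mm and 7.16 degrees, less where a joint would pass 70% of its speed; a pose out of reach is approached as far as the arm can. A call is refused whole if a number of a shift passes 41.7 or a number of a turn 0.125, either way. A call with a gripper value outside its range is refused whole. The fingers move at their own pace and stop on an object; FORCE is the grip in N (left out, the last holds). Time passes only in rows, so rows that do not move let the fingers close. It gives the time, the measured TCP pose, the force and the opening at its end, in the units of the state.
- sense(): the state, without advancing time (a new reading comes with each control period).
- eyes.capture(name): name is "side" or "top"; returns a dict with "pixels" (400x640x3 uint8, red, green, blue), "mtx" (3x3 intrinsics, pixels), "R" (3x3) and "t" (3): a world point X has camera coordinates R X + t. Camera axes: x right, y down, z forward; pixel columns grow to the right and rows downward; lengths in mm; the calibration is good to about 2 mm. A picture is of the moment at which its call begins. There is no depth.
- ctrl.finish_job(): hands the job in, once; it reports no verdict.
The state is a dict: "time_s": time; "joints": joint angles; "dq": joint speeds; "tau": joint torques, N m; "eef_pos": TCP position; "ee_rot": TCP orientation; "force": force on the tool from outside, world axes, zero at the start; "wrist_torque": the same for the moment, N m; "grip_width": opening from 0.0 (shut) to 1.0 (fully open).
Only numpy, scipy, OpenCV 4.12 (cv2) and the standard library are available. Lean on these libraries where they do the work, as an engineer would, in place of code of your own. Each camera call takes 0.05 s, during which the arm holds its last target.

## Task

First set the loose aluminium cover gently (not dropped) onto the open pot with the clean bearing, seated and level on its rim, and let go of it, so that no grit falls in. Then lift the green sprung lid of the gear case by its handle until the lid is in line with the red marker arm beside it (yellow stub level with the red ball), and finish while still holding it steady there: do not let go, it would snap shut. Do not shift the marker arm or the pot, and leave the other things on the bench alone.

Things in the scene. Friction and masses are not known exactly. Their poses are not given: they have to be found in the camera images.
- cover: Loose round cover, 0.25 kg, bright aluminium, lying level on the bench: a disc 108 mm across and 6 mm thick, under it a centring step 76 mm across (tapering to 68 mm at the bottom) and 6 mm high, on top a plain black upright cylinder knob 24 mm across and 34 mm tall. Origin: centre of the underside of the step; z up. The disc's underside is at z 6 mm, its top at 12 mm, the knob's top at 46 mm.
- cover_knob (a point): On the axis of the cover's knob, 34 mm above the cover's origin (12 mm below the knob's top): where to grip it from above.
- pot: Loose round steel pot, open at the top, 0.8 kg, standing on the bench: 92 mm outside, 84 mm inside diameter, 70 mm tall; a bearing lies at its bottom (up to 31 mm above the bench, clear of the cover). Origin: centre of the underside. With the cover seated, the cover's step is in the mouth, its disc lies on the rim and its origin is 6 mm below the rim (64 mm above the bench). The step has 4 mm play all round. The pot and the cover may have changed places.
- pot_rim (a point): Centre of the pot's mouth, at rim height, 70 mm above the bench.
- housing: Fixed grey gear case, open-topped box 200 (x) x 180 (y) x 110 mm tall on a foot 230 x 200 mm, a brass gear wheel inside. Origin: centre of the underside; its x axis points from the handle side to the hinge side (away from the robot), y towards the marker arm.
- lid (a joint): Angle of the lid (rad): 0 closed (level), growing as the handle side rises; stop at 1.2. A spring pulls it shut all the way: with its weight it takes about 5 N at the handle to start it , 8 N upwards at 0.4 rad and 12 N at 0.7 rad (lid mass about 0.35 kg). Let go, it snaps shut.
- mark (a joint): Angle of the red marker arm (rad), on the same hinge line and with the same zero and sense as lid: the lid is at the mark when lid equals mark. It is set somewhere from 0.40 to 0.70 at the start, held by friction, and must stay as it is set.
- lid_hinge (a point): On the hinge line of the lid, middle of the lid's width, 114.5 mm above the bench, 100 mm to the far side (+x) of the housing's centre. Axes turn with the lid: at 0, as the housing's; the lid turns about its y axis, -x side upwards.
- lid_handle (a point): Middle of the lid's handle, a round steel bar 12 mm thick and 100 mm long, parallel to the hinge (y), carried by a post at each end. In the frame of lid_hinge at (-175, 0, +39) mm: so 35 mm above the lid's top face (lid closed: 153.5 mm above the bench). Room to pinch it from above with one finger on the robot's side and one on the hinge side; the round bar can turn between the fingers as the lid rises.
- lid_stub (a point): Outer end of the yellow stub, 12 mm thick, that sticks 12 mm out of the lid's edge on the marker's side: in the frame of lid_hinge at (-175, +104, 0) mm. Its height equals that of mark_tip when the lid is at the mark.
- mark_tip (a point): Centre of the red ball, 18 mm across, at the end of the red marker arm (8 x 5 mm bar): 175 mm from the hinge line, 116 mm to the marker's side (+y) of the middle of the lid. Its axes turn with the marker arm as those of lid_hinge turn with the lid.
- wrench: Bystander: steel wrench 180 mm long lying on the bench. Leave alone.
- screwdriver: Bystander: screwdriver 190 mm long lying on the bench near the robot. Leave alone.
- oil_bottle: Bystander: grey bottle with a yellow cap, 56 mm across, 140 mm tall, standing left of the gear case. Leave alone.
- step_block: Bystander: steel step block 72 x 35 mm, 56 mm tall. Leave alone.
- spacer: Bystander: flat steel ring 76 mm across, 14 mm tall, lying on the bench at the left. Leave alone.
There are look-alikes about, which are no part of the job. There is more than one size of the cover; the job needs the middle-sized.

How it is judged:
By the outcome, as a careful person would: the job done as asked, in the order asked, and still so for the second after the job is handed in, while the arm keeps its last pose, push and grip.
It also fails if it takes over 61 s, if anything falls off the work surface, if the arm or the gripper's body presses on something with over 40 N, if the wrist force passes 120 N, or if a joint passes its speed limit or range.

## Working session

There is one attempt and no reset: what is moved stays moved. The work goes in short steps, Python scripts to look and compute and a shell command to move; the robot and the scene stay as the last step left them, time stands still between calls to the robot, and variables do not carry over. Pictures are saved under pics/ and viewed, and the job is handed in when it is done.

```bash
mkdir -p pics; python3 - <<'E'
from rig import sense, eyes, ctrl
import cv2
s=sense(); print(s, ctrl.pinch_z)
for n in("side","top"):
    c=eyes.capture(n); cv2.imwrite(f"pics/{n}0.png",c["pixels"][:,:,::-1]); print(n,c["mtx"].tolist(),c["R"].tolist(),c["t"].tolist())
E
```

```text
{'time_s': 0.0, 'joints': array([-1.46436986e+00,  3.13446499e-01,  1.49841931e+00, -1.13228746e-06,
        1.33101437e+00, -2.23410654e-01]), 'dq': array([-1.36206071e-03,  2.22130116e-03,  5.21790527e-06,  1.00884937e-03,
        2.36650630e-04, -6.87518956e-04]), 'tau': array([ 7.47062331e-04, -4.12259209e+01, -2.59743851e+01, -1.26368718e-04,
        4.11069137e-03,  7.36602352e-07]), 'eef_pos': array([ 169.99336507, -496.41350508,  204.74358205]), 'ee_rot': array([ 0.11611343, -0.11606098,  0.69796686, -0.69705795]), 'force': array([ 0.68668012,  0.01637222, -0.76121217]), 'wrist_torque': array([-0.02116743, -0.02241973,  0.01303806]), 'grip_width': 1.0019446542117199} 18.700000000000003
side [[370.0275419644191, 0.0, 326.87497393109044], [0.0, 370.0275419644191, 201.1247592131082], [0.0, 0.0, 1.0]] [[-0.8800527242334185, -0.47461160622167964, 0.015843794022149717], [-0.3675237556435756, 0.6595972938528136, -0.6556353399411038], [0.30072161812377285, -0.5828166377015355, -0.7549114353427804]] [513.9721315459062, 253.47004220960497, 901.7794330912014]
top [[455.34668581969066, 0.0, 312.5088755099674], [0.0, 455.34668581969066, 201.56399599933567], [0.0, 0.0, 1.0]] [[-0.023912992923027378, -0.9997078986349821, 0.003505164231710444], [-0.988443387711778, 0.023118258461939652, -0.14981727341849066], [0.14969247829576163, -0.007047235806681642, -0.9887074887999777]] [67.86815175701847, 545.8241382665266, 1579.7143031309179]
```

View pics/side0.png

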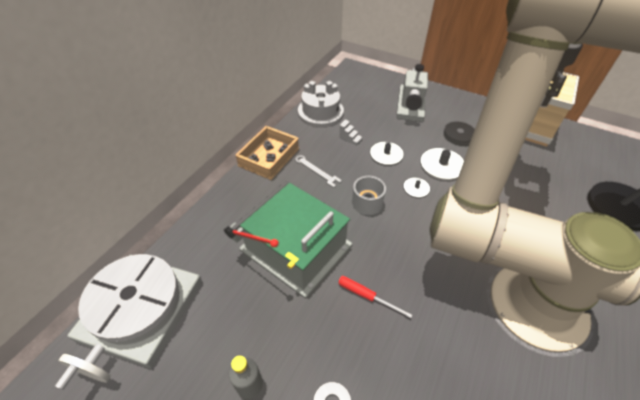

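View pics/top0.png

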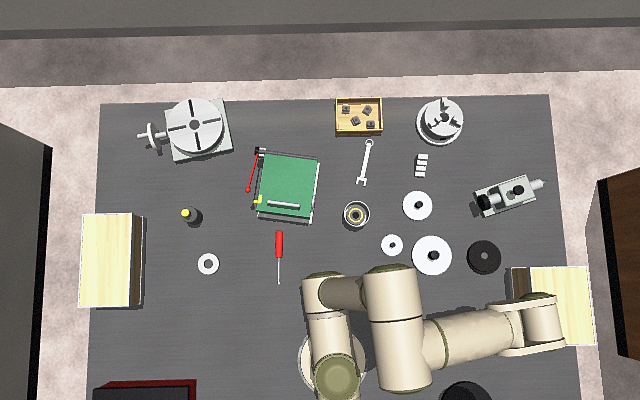

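The side view shows three aluminium covers at about (387,153), (443,163) and (417,187). In the top view they are at (417,206), (432,256) and (392,245). The pot is at (369,195) in the side view and (356,214) in the top view. I'll measure the diameters and enlarge the area to pick the right one.

```bash
cat > h.py <<'E'
import numpy as np, cv2
from rig import sense, eyes, ctrl
def ray(c,u,v):
    d=np.linalg.inv(c["mtx"])@np.array([u,v,1.]); R=np.array(c["R"]);t=np.array(c["t"])
    return -R.T@t, R.T@d
def onz(c,u,v,z):
    o,d=ray(c,u,v); return o+d*(z-o[2])/d[2]
def proj(c,X):
    p=np.array(c["mtx"])@(np.array(c["R"])@np.array(X,float)+np.array(c["t"])); return p[:2]/p[2]
def two(a,pa,b,pb):
    A=[];B=[]
    for c,p in((a,pa),(b,pb)):
        o,d=ray(c,*p);d/=np.linalg.norm(d);P=np.eye(3)-np.outer(d,d);A.append(P);B.append(P@o)
    X=np.linalg.lstsq(np.vstack(A),np.hstack(B),rcond=None)[0]
    return X,[float(np.linalg.norm(a_@X-b_)) for a_,b_ in zip(A,B)]
E
python3 - <<'E'
from h import *
c=eyes.capture("top"); im=c["pixels"]; s=eyes.capture("side"); si=s["pixels"]
m=((im.min(2)>175)).astype(np.uint8)
for n,cam,img,th in(("top",c,im,175),("side",s,si,175)):
    m=(img.min(2)>th).astype(np.uint8)
    cs,_=cv2.findContours(m,cv2.RETR_EXTERNAL,cv2.CHAIN_APPROX_NONE)
    for k in cs:
        if 200<cv2.contourArea(k)<3000 and len(k)>5:
            P=np.array([onz(cam,*p[0],12)[:2] for p in k],np.float32)
            (e,d,a)=cv2.fitEllipse(P); b=cv2.boundingRect(k)
            if 250<e[0]<800 and -400<e[1]<100: print(n,b,"xy",np.round(e,1),"axes",np.round(d,1))
a=cv2.resize(im[140:290,230:480],None,fx=3.2,fy=3.2,interpolation=cv2.INTER_CUBIC)
cv2.imwrite("pics/crop_t.png",a[:,:,::-1])
a=cv2.resize(si[120:300,220:480],None,fx=3,fy=3,interpolation=cv2.INTER_CUBIC)
cv2.imwrite("pics/crop_s.png",a[:,:,::-1])
E
```

```text
top (412, 236, 40, 39) xy [ 349.7 -364.4] axes [137.4 138.9]
top (381, 234, 22, 22) xy [ 389.3 -224.1] axes [74.4 75.3]
top (344, 201, 26, 26) xy [ 505.7 -102.8] axes [90.7 91.2]
top (403, 191, 29, 29) xy [ 530.4 -323.6] axes [104.  104.6]
side (404, 177, 26, 20) xy [ 391.1 -222.6] axes [78.  80.3]
side (421, 148, 43, 31) xy [ 354.9 -366.4] axes [135.5 141.2]
side (370, 142, 34, 22) xy [ 532.2 -322.8] axes [104.6 111.1]
```

View pics/crop_t.png

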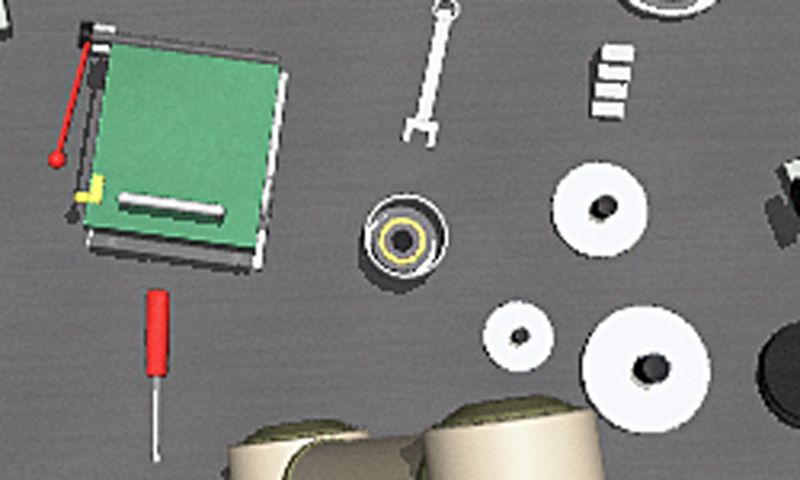

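View pics/crop_s.png

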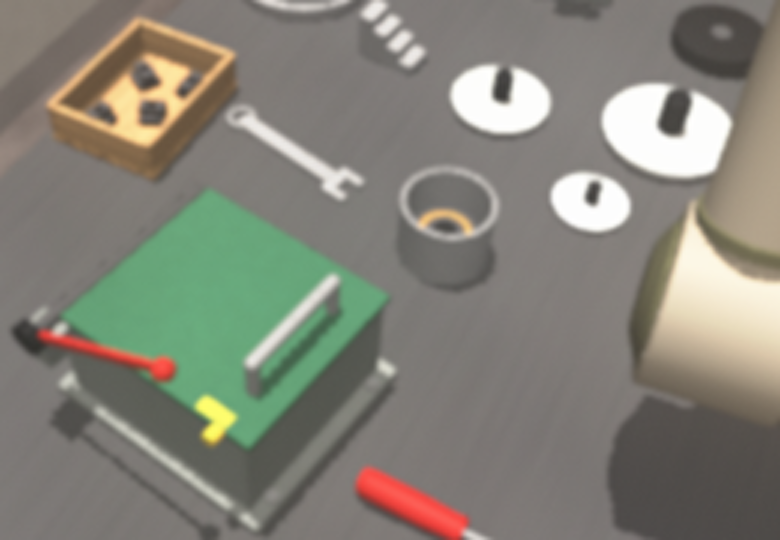

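The three covers measure about 139, 108 and 76 mm: large at top (432,256), middle at (417,206), small at (392,245). The enlarged crop confirms that the middle one, at (417,206) in the top view and (387,153) in the side view, is the job's cover. Next I'll measure the pot, knob, handle, ball and stub.

```bash
cat > m.py <<'E'
from h import *
def cents(img,f,lo,roi):
    x0,y0,x1,y1=roi; h=cv2.cvtColor(img,cv2.COLOR_RGB2HSV).astype(int); m=f(h).astype(np.uint8)
    z=np.zeros_like(m); z[y0:y1,x0:x1]=m[y0:y1,x0:x1]
    n,l,st,ce=cv2.connectedComponentsWithStats(z)
    return [(st[i].tolist(),ce[i].round(1).tolist()) for i in range(1,n) if st[i][4]>=lo]
yel=lambda h:(abs(h[...,0]-29)<6)&(h[...,1]>140)&(h[...,2]>100)
red=lambda h:((h[...,0]<6)|(h[...,0]>174))&(h[...,1]>150)&(h[...,2]>80)
blk=lambda h:(h[...,2]<60)
gry=lambda h:(h[...,1]<60)&(h[...,2]>130)
E
python3 - <<'E'
from m import *
c=eyes.capture("top"); s=eyes.capture("side")
for n,cam,ry,rb in(("top",c,(235,140,330,230),(400,190,435,222)),("side",s,(220,180,360,290),(370,135,405,168))):
    im=cam["pixels"]
    print(n,"yel",cents(im,yel,5,ry),"\nred",cents(im,red,5,ry),"\nblk",cents(im,blk,8,rb),"\ngry",cents(im,gry,25,ry))
im=c["pixels"]; g=lambda h:(abs(h[...,0]-75)<12)&(h[...,1]>70)
h=cv2.cvtColor(im,cv2.COLOR_RGB2HSV).astype(int); m=g(h).astype(np.uint8); m[:,:240]=0;m[:,335:]=0
cs,_=cv2.findContours(m,cv2.RETR_EXTERNAL,cv2.CHAIN_APPROX_NONE); k=max(cs,key=cv2.contourArea)
P=np.array([onz(c,*p[0],118.5)[:2] for p in k],np.float32); print("lid top rect",cv2.minAreaRect(P))
# pot rim fit top & side, outer edge at z=70
m=(im.min(2)>175).astype(np.uint8)[195:232,340:375]
k=max(cv2.findContours(m,cv2.RETR_EXTERNAL,cv2.CHAIN_APPROX_NONE)[0],key=len)
P=np.array([onz(c,p[0][0]+340,p[0][1]+195,70)[:2] for p in k],np.float32); print("pot top",cv2.fitEllipse(P))
for n,cam,r in(("t",c,(335,190,380,235)),("s",s,(345,165,395,220))):
    x0,y0,x1,y1=r; a=cv2.resize(cam["pixels"][y0:y1,x0:x1],None,fx=10,fy=10,interpolation=cv2.INTER_NEAREST); cv2.imwrite(f"pics/pot_{n}.png",a[:,:,::-1])
x0,y0,x1,y1=220,180,360,290; a=cv2.resize(s["pixels"][y0:y1,x0:x1],None,fx=5,fy=5,interpolation=cv2.INTER_NEAREST); cv2.imwrite("pics/lid_s.png",a[:,:,::-1])
E
```

```text
top yel [([253, 199, 6, 4, 13], [255.6, 200.8])] 
red [([245, 153, 13, 40, 87], [251.2, 174.6])] 
blk [([415, 202, 8, 6, 24], [418.2, 204.5]), ([402, 206, 5, 10, 10], [403.2, 210.5])] 
gry [([312, 162, 8, 45, 108], [315.3, 183.4]), ([267, 200, 33, 7, 104], [282.9, 203.1]), ([309, 212, 4, 12, 31], [310.5, 217.7]), ([268, 216, 40, 7, 95], [291.1, 218.9])]
side yel [([286, 253, 12, 15, 85], [291.2, 259.7])] 
red [([233, 230, 45, 16, 157], [257.1, 237.9]), ([339, 276, 21, 14, 193], [348.7, 283.4])] 
blk [] 
gry [([326, 180, 17, 8, 74], [332.7, 182.4]), ([352, 180, 8, 17, 72], [355.2, 187.3]), ([287, 182, 37, 21, 41], [305.0, 191.3]), ([325, 203, 25, 16, 28], [337.4, 210.4]), ([301, 211, 33, 33, 270], [316.7, 227.2]), ([230, 221, 7, 7, 33], [233.0, 224.0]), ([343, 239, 10, 10, 56], [347.3, 243.3]), ([238, 243, 9, 8, 46], [242.2, 246.6]), ([332, 251, 10, 11, 27], [336.4, 256.4]), ([251, 255, 48, 35, 243], [274.4, 272.3])]
lid top rect ((594.7481689453125, 142.56961059570312), (183.31991577148438, 201.447509765625), 80.89019775390625)
pot top ((498.3839416503906, -96.83602905273438), (87.30986785888672, 88.02955627441406), 128.7480926513672)
```

View pics/pot_s.png

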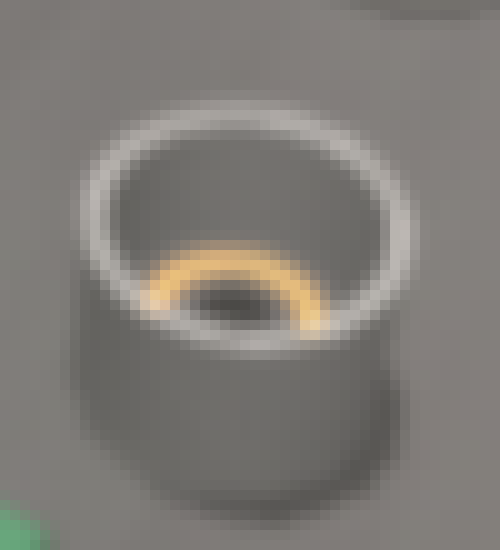

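View pics/lid_s.png

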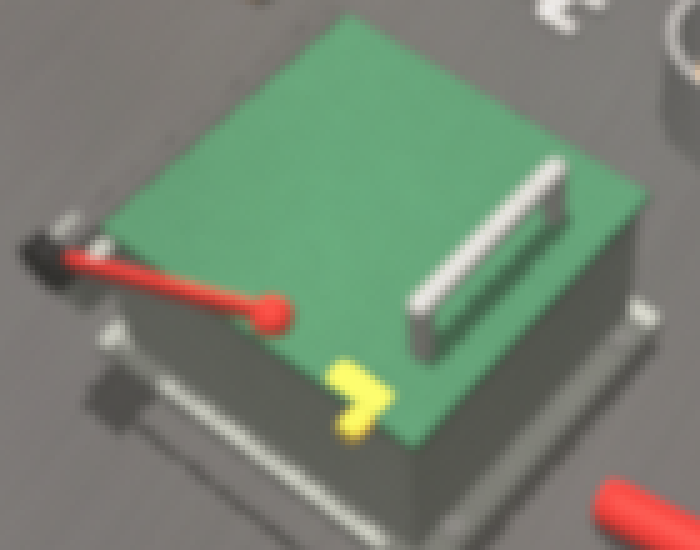

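```bash
python3 - <<'E'
from m import *
c=eyes.capture("top"); s=eyes.capture("side")
print("pot s",onz(s,369.3,187.3,70)," top",onz(c,356,214,70))
print("ball",two(c,(247.8,189.1),s,(273.8,242.6)))
print("handle",two(c,(282.9,203.1),s,(317.0,226.4)), onz(c,282.9,203.1,157), onz(s,317,226.6,157))
print("ends",onz(c,267.5,201,157),onz(c,299.5,205,157), onz(s,303.5,239.7,157),onz(s,331,212.5,157))
print("knob top",onz(c,418.5,204.3,44))
# disc fit with edges: subpixel using threshold mid on upsampled
for n,cam,r,z,th in(("t",c,(395,183,440,228),12,150),("s",s,(362,134,412,172),12,185),("potT",c,(338,194,374,234),70,150),("potS",s,(345,165,395,220),70,145)):
    x0,y0,x1,y1=r; f=8
    g=cv2.cvtColor(cam["pixels"],cv2.COLOR_RGB2GRAY)[y0:y1,x0:x1]
    G=cv2.resize(g,None,fx=f,fy=f,interpolation=cv2.INTER_CUBIC)
    k=max(cv2.findContours((G>th).astype(np.uint8),cv2.RETR_EXTERNAL,cv2.CHAIN_APPROX_NONE)[0],key=cv2.contourArea)
    k=cv2.convexHull(k)
    P=np.array([onz(cam,(p[0][0]+.5)/f-.5+x0,(p[0][1]+.5)/f-.5+y0,z)[:2] for p in k],np.float32)
    print(n,cv2.fitEllipse(P))
E
```

```text
pot s [499.62978648 -96.07805811  70.        ]  top [495.56564305 -95.18564436  70.        ]
ball (array([569.43851516, 263.57037756, 200.97990256]), [1.0563812302765554, 1.0563812302755988])
handle (array([528.25064738, 153.99508625, 156.03775441]), [1.2765689842945844, 1.2765689842941166]) [526.87393377 153.54942031 157.        ] [528.88706994 155.37319069 157.        ]
ends [535.07040751 204.2616749  157.        ] [519.26042111  98.92744829 157.        ] [537.33502633 201.91137934 157.        ] [520.31763619 102.70278993 157.        ]
knob top [ 528.19110578 -321.21739351   44.        ]
t ((530.5005493164062, -323.9034423828125), (108.54167175292969, 110.32331848144531), 109.7675552368164)
s ((532.5204467773438, -324.9739685058594), (111.9378433227539, 115.37407684326172), 13.433692932128906)
potT ((498.6510009765625, -96.94605255126953), (92.9613265991211, 92.99987030029297), 62.504554748535156)
potS ((500.3542785644531, -98.20246887207031), (96.44244384765625, 98.10755920410156), 15.982933044433594)
```

```bash
cat >> h.py <<'E'
from scipy.spatial.transform import Rotation as Ro
def st():
    s=sense(); w,x,y,z=s["ee_rot"]; R=Ro.from_quat([x,y,z,w]).as_matrix()
    return s,np.array(s["eef_pos"]),R
def delta(target, yaw_jaw=None):
    "target TCP; yaw_jaw angle of tool z in world xy"
    s,p,R=st(); print("t",round(s["time_s"],2),"tcp",p.round(1),"F",s["force"].round(1),"grip",round(s["grip_width"]*85.4,1))
    d=R.T@(np.array(target)-p); print("tool shift",d.round(1))
    if yaw_jaw is not None:
        y=np.array([0,0,-1.]); z=np.array([np.cos(yaw_jaw),np.sin(yaw_jaw),0]); Rd=np.c_[np.cross(y,z),y,z]
        print("rotvec tool",Ro.from_matrix(R.T@Rd).as_rotvec().round(3))
E
python3 - <<'E'
from h import *
s,p,R=st(); print(R.round(3), "jaw yaw",np.arctan2(R[1,2],R[0,2]))
delta([531.5,-324,120])
E
```

```text
[[-0.946 -0.     0.324]
 [-0.324  0.    -0.946]
 [-0.    -1.    -0.   ]] jaw yaw -1.2409936079080854
t 0.4 tcp [ 170.  -496.7  205.2] F [ 0.3 -0.   0. ] grip 85.6
tool shift [-397.9   85.2  -46.3]
```

```bash
python3 -m handwheel '[{"tx":-40,"tz":-5},{"tx":-40,"tz":-5},{"tx":-40,"tz":-5},{"tx":-40,"tz":-5},{"tx":-40,"tz":-5},{"tx":-40,"tz":-5},{"tx":-40,"tz":-5},{"tx":-40,"tz":-5},{"tx":-40,"tz":-5},{"tx":-38,"tz":-1}]' 60
python3 -m handwheel '[{"wy":-0.12},{"wy":-0.12},{"wy":-0.12},{"wy":-0.12},{"wy":-0.12},{"wy":-0.12},{"wy":-0.12},{"wy":-0.12},{"wy":-0.12},{}]'
python3 -c "
from h import *
delta([531.5,-324,110],-0.158)"
```

```text
t 0.4 tcp [ 170.  -496.7  205.2] F [ 0.3 -0.   0. ] grip 85.6
tool shift [-397.9   95.2  -46.3]
rotvec tool [ 0.    -1.083 -0.   ]invalid input
invalid input
```

```bash
python3 -m handwheel '[{"grip":85,"tx":-40,"ty":0,"tz":-5,"wx":0,"wy":0,"wz":0}]' 60
python3 -m handwheel '[{"grip":85,"tx":-40,"ty":0,"tz":-5,"wx":0,"wy":0,"wz":0}]' 
python3 -m handwheel '[{"tx":-10,"ty":0,"tz":0}]' 
```

```text
time_s: 0.48
eef_pos: [202.8, -481.2, 205.0]
ee_rot: [-0.113, 0.115, -0.698, 0.698]
force: [0.7, -1.3, 0.4]
grip_width: 0.993
time_s: 0.57
eef_pos: [242.2, -461.5, 205.1]
ee_rot: [0.115, -0.115, 0.698, -0.698]
force: [0.3, -0.5, -0.9]
grip_width: 0.996invalid input
```

All keys are required in every row.

```bash
python3 -m handwheel '[{"grip":85,"tx":-40,"ty":0,"tz":-5,"wx":0,"wy":0,"wz":0},{"grip":85,"tx":-40,"ty":0,"tz":-5,"wx":0,"wy":0,"wz":0},{"grip":85,"tx":-40,"ty":0,"tz":-5,"wx":0,"wy":0,"wz":0},{"grip":85,"tx":-40,"ty":0,"tz":-5,"wx":0,"wy":0,"wz":0},{"grip":85,"tx":-40,"ty":0,"tz":-5,"wx":0,"wy":0,"wz":0},{"grip":85,"tx":-40,"ty":0,"tz":-5,"wx":0,"wy":0,"wz":0},{"grip":85,"tx":-40,"ty":0,"tz":-5,"wx":0,"wy":0,"wz":0},{"grip":85,"tx":-38,"ty":0,"tz":-1,"wx":0,"wy":0,"wz":0}]'
python3 -m handwheel '[{"grip":85,"tx":0,"ty":0,"tz":0,"wx":0,"wy":-0.12,"wz":0},{"grip":85,"tx":0,"ty":0,"tz":0,"wx":0,"wy":-0.12,"wz":0},{"grip":85,"tx":0,"ty":0,"tz":0,"wx":0,"wy":-0.12,"wz":0},{"grip":85,"tx":0,"ty":0,"tz":0,"wx":0,"wy":-0.12,"wz":0},{"grip":85,"tx":0,"ty":0,"tz":0,"wx":0,"wy":-0.12,"wz":0},{"grip":85,"tx":0,"ty":0,"tz":0,"wx":0,"wy":-0.12,"wz":0},{"grip":85,"tx":0,"ty":0,"tz":0,"wx":0,"wy":-0.12,"wz":0},{"grip":85,"tx":0,"ty":0,"tz":0,"wx":0,"wy":-0.12,"wz":0},{"grip":85,"tx":0,"ty":0,"tz":0,"wx":0,"wy":-0.12,"wz":0},{"grip":85,"tx":0,"ty":0,"tz":0,"wx":0,"wy":0,"wz":0}]'
python3 -c "
from h import *
delta([531.5,-324,70],-0.158)"
```

```text
time_s: 1.23
eef_pos: [533.5, -322.5, 205.4]
ee_rot: [0.116, -0.116, 0.697, -0.697]
force: [-0.4, -1.0, -0.0]
grip_width: 0.995
time_s: 2.07
eef_pos: [531.6, -324.3, 205.2]
ee_rot: [0.459, -0.459, 0.538, -0.538]
force: [0.1, -0.0, -0.7]
grip_width: 1.0
t 2.07 tcp [ 531.6 -324.3  205.2] F [ 0.1 -0.  -0.7] grip 85.4
tool shift [ -0.2 135.2  -0.2]
rotvec tool [ 0.     0.001 -0.   ]
```

Orientation is good. I'll go down to TCP z=70, above the knob, and check the view.

```bash
python3 -m handwheel '[{"grip":85,"tx":0,"ty":40,"tz":0,"wx":0,"wy":0,"wz":0},{"grip":85,"tx":0,"ty":40,"tz":0,"wx":0,"wy":0,"wz":0},{"grip":85,"tx":0,"ty":40,"tz":0,"wx":0,"wy":0,"wz":0},{"grip":85,"tx":0,"ty":15,"tz":0,"wx":0,"wy":0,"wz":0},{"grip":85,"tx":0,"ty":0,"tz":0,"wx":0,"wy":0,"wz":0}]'
python3 - <<'E'
from h import *
s=eyes.capture("side"); delta([531.5,-324,18],-0.158)
print(proj(s,[531.5,-324,46]),proj(s,[531.5,-324,70]))
a=cv2.resize(s["pixels"][90:190,320:460],None,fx=5,fy=5,interpolation=cv2.INTER_CUBIC); cv2.imwrite("pics/app1.png",a[:,:,::-1])
E
```

```text
time_s: 2.48
eef_pos: [529.9, -322.7, 65.9]
ee_rot: [0.457, -0.458, 0.542, -0.537]
force: [0.3, 0.9, -0.5]
grip_width: 0.996
t 2.53 tcp [ 531.1 -323.8   69.1] F [-0.8  0.9  0.9] grip 84.9
tool shift [ 0.2 51.1  0.5]
rotvec tool [ 0.003 -0.006 -0.002]
[387.97010395 144.59197068] [389.011867   138.87493737]
```

View pics/app1.png

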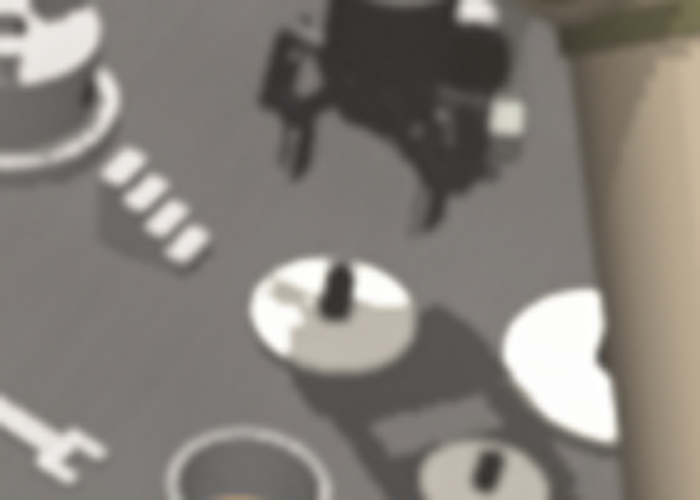

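```bash
python3 -m handwheel '[{"grip":85,"tx":0,"ty":25,"tz":0,"wx":0,"wy":0,"wz":0},{"grip":85,"tx":0,"ty":15,"tz":0,"wx":0,"wy":0,"wz":0},{"grip":85,"tx":0,"ty":5,"tz":0,"wx":0,"wy":0,"wz":0},{"grip":45,"tx":0,"ty":0,"tz":0,"wx":0,"wy":0,"wz":0},{"grip":45,"tx":0,"ty":0,"tz":0,"wx":0,"wy":0,"wz":0},{"grip":45,"tx":0,"ty":0,"tz":0,"wx":0,"wy":0,"wz":0},{"grip":45,"tx":0,"ty":0,"tz":0,"wx":0,"wy":0,"wz":0}]'
python3 - <<'E'
from h import *
s=eyes.capture("side"); delta([531.5,-324,18],-0.158)
a=cv2.resize(s["pixels"][110:190,330:450],None,fx=6,fy=6,interpolation=cv2.INTER_CUBIC); cv2.imwrite("pics/app2.png",a[:,:,::-1])
E
```

```text
time_s: 3.12
eef_pos: [532.3, -324.8, 26.8]
ee_rot: [-0.458, 0.458, -0.538, 0.54]
force: [-0.1, -1.0, 0.6]
grip_width: 0.526
t 3.17 tcp [ 532.1 -324.7   26.5] F [-0.5  0.2  0.6] grip 45.3
tool shift [-0.6  8.5 -0.7]
rotvec tool [-0.002 -0.003  0.001]
```

View pics/app2.png

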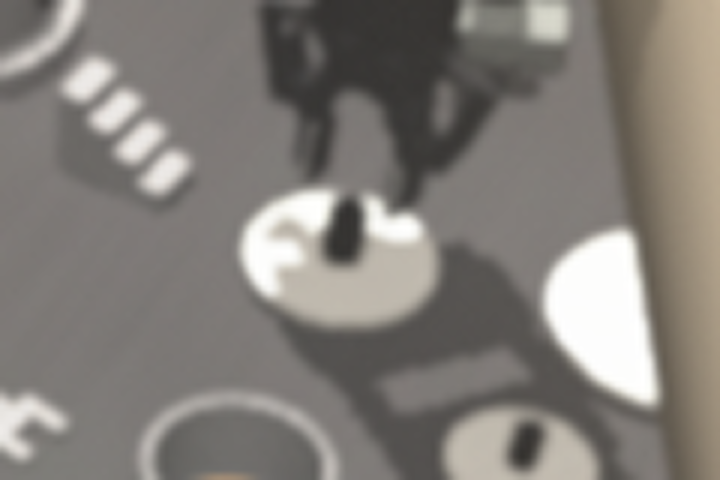

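```bash
python3 - <<'E'
from h import *
s=eyes.capture("side"); c=eyes.capture("top")
_,p,R=st()
print("cam",ray(s,0,0)[0])
for z in (25,32,40,45): print(z,[onz(s,u/6-.4+330,v/6-.4+110,z).round(0)[:2] for u,v in((315,178),(400,205))])
for sg in(-1,1): print("pred tip",[((proj(s,p+R@np.array([dx,-dy,sg*24]))-[330,110])*6).round(0) for dx in(-11,11) for dy in (0,6)])
a=cv2.resize(c["pixels"][160:260,370:470],None,fx=6,fy=6,interpolation=cv2.INTER_CUBIC); cv2.imwrite("pics/app2t.png",a[:,:,::-1])
E
```

```text
cam [274.29426609 602.32104213 838.8042549 ]
25 [array([ 566., -365.]), array([ 515., -366.])]
32 [array([ 564., -356.]), array([ 513., -358.])]
40 [array([ 561., -347.]), array([ 511., -348.])]
45 [array([ 559., -341.]), array([ 509., -343.])]
pred tip [array([369., 263.]), array([371., 255.]), array([390., 242.]), array([392., 234.])]
pred tip [array([295., 227.]), array([296., 219.]), array([316., 207.]), array([318., 199.])]
```

View pics/app2t.png

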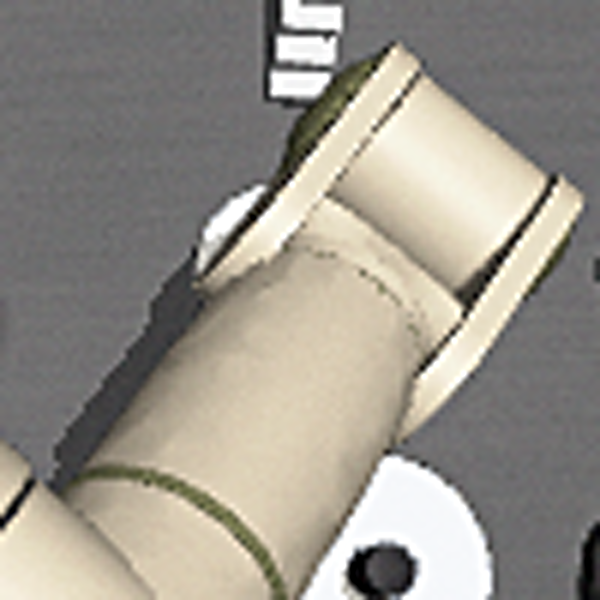

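The fingertips appear about 4 px higher in the side view than predicted. I'll check this with the fingers shut, where the tip is the TCP by definition.

```bash
python3 -m handwheel '[{"grip":45,"tx":0,"ty":-30,"tz":0,"wx":0,"wy":0,"wz":0},{"grip":10,"tx":0,"ty":-30,"tz":0,"wx":0,"wy":0,"wz":0},{"grip":0,"tx":0,"ty":0,"tz":0,"wx":0,"wy":0,"wz":0},{"grip":0,"tx":0,"ty":0,"tz":0,"wx":0,"wy":0,"wz":0},{"grip":0,"tx":0,"ty":0,"tz":0,"wx":0,"wy":0,"wz":0},{"grip":0,"tx":0,"ty":0,"tz":0,"wx":0,"wy":0,"wz":0}]'
python3 - <<'E'
from h import *
s=eyes.capture("side"); _,p,R=st()
print(p,"tip",((proj(s,p)-[330,80])*6).round(0),"edges",[((proj(s,p+R@np.array([dx,0,sg*8]))-[330,80])*6).round(0) for dx in(-11,11) for sg in (-1,1)])
a=cv2.resize(s["pixels"][80:180,330:450],None,fx=6,fy=6,interpolation=cv2.INTER_CUBIC); cv2.imwrite("pics/app3.png",a[:,:,::-1])
E
```

```text
time_s: 3.77
eef_pos: [531.1, -323.9, 84.0]
ee_rot: [0.458, -0.458, 0.539, -0.538]
force: [-0.3, -0.4, 0.5]
grip_width: -0.0
[ 531.1813807  -323.92408512   84.07362152] tip [358. 333.] edges [array([361., 349.]), array([335., 337.]), array([382., 329.]), array([356., 317.])]
```

View pics/app3.png

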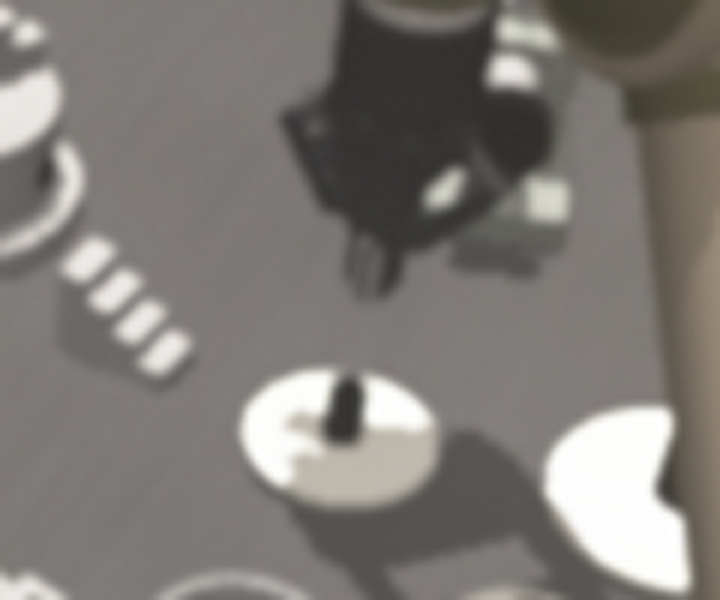

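```bash
python3 - <<'E'
from h import *
s=eyes.capture("side"); _,p,R=st()
for d in ([10,0,0],[0,-10,0],[0,0,10]): print(d,(proj(s,p+d)-proj(s,p)).round(2))
x0,y0=370,115
a=s["pixels"][y0:y0+40,x0:x0+45].astype(float); a=np.clip((a-60)*3,0,255).astype(np.uint8)
a=cv2.resize(a,None,fx=14,fy=14,interpolation=cv2.INTER_NEAREST)
q=((proj(s,p)-[x0,y0]+.5)*14).astype(int); cv2.circle(a,tuple(int(v) for v in q),5,(255,0,0),1); cv2.imwrite("pics/app4.png",a[:,:,::-1])
E
```

```text
[10, 0, 0] [-2.9  -0.98]
[0, -10, 0] [ 1.17 -1.73]
[0, 0, 10] [ 0.45 -2.48]
```

View pics/app4.png

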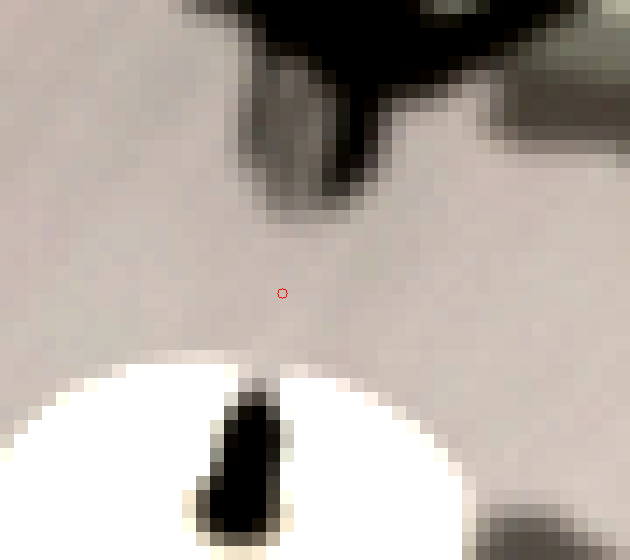

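The offset matches the tips being about 20–25 mm higher than the reported TCP: du is about +1 px and dv about −6 px, which a y error would not produce. I'll settle it with a gentle touch on a free patch of bench at (531,-215).

```bash
python3 -m handwheel '[{"grip":0,"tx":-27,"ty":0,"tz":-4,"wx":0,"wy":0,"wz":0},{"grip":0,"tx":-27,"ty":0,"tz":-4,"wx":0,"wy":0,"wz":0},{"grip":0,"tx":-27,"ty":0,"tz":-4,"wx":0,"wy":0,"wz":0},{"grip":0,"tx":-27,"ty":0,"tz":-5,"wx":0,"wy":0,"wz":0},{"grip":0,"tx":0,"ty":30,"tz":0,"wx":0,"wy":0,"wz":0},{"grip":0,"tx":0,"ty":25,"tz":0,"wx":0,"wy":0,"wz":0},{"grip":0,"tx":0,"ty":10,"tz":0,"wx":0,"wy":0,"wz":0},{"grip":0,"tx":0,"ty":0,"tz":0,"wx":0,"wy":0,"wz":0}]'
python3 - <<'E'
from h import *
s=eyes.capture("side");c=eyes.capture("top"); _,p,R=st(); print(p.round(1))
for n,k,x0,y0,f in(("s",s,360,100,10),("t",c,360,180,10)):
    a=cv2.resize(k["pixels"][y0:y0+58,x0:x0+75],None,fx=f,fy=f,interpolation=cv2.INTER_CUBIC)
    q=((proj(k,p)-[x0,y0]+.5)*f).astype(int); cv2.circle(a,tuple(int(v) for v in q),5,(255,0,0),1); cv2.imwrite(f"pics/tch_{n}.png",a[:,:,::-1])
E
```

```text
time_s: 4.53
eef_pos: [530.8, -214.2, 17.8]
ee_rot: [0.458, -0.459, 0.54, -0.537]
force: [0.0, 0.1, -0.4]
grip_width: -0.001
[ 532.5 -215.4   20.8]
```

View pics/tch_s.png

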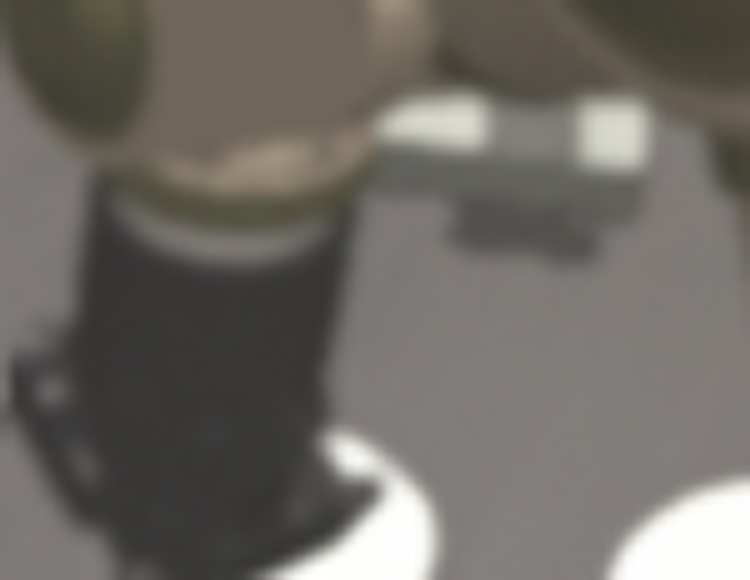

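View pics/tch_t.png

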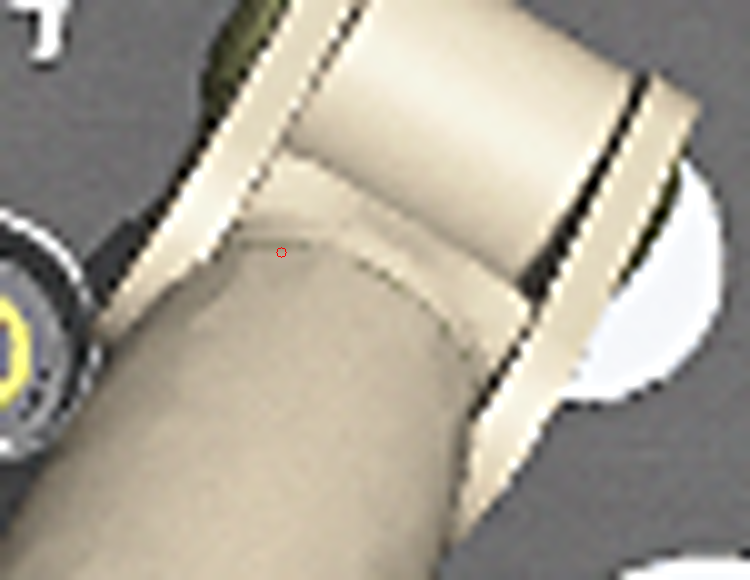

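```bash
python3 -m handwheel '[{"grip":0,"tx":0,"ty":4,"tz":0,"wx":0,"wy":0,"wz":0},{"grip":0,"tx":0,"ty":4,"tz":0,"wx":0,"wy":0,"wz":0},{"grip":0,"tx":0,"ty":4,"tz":0,"wx":0,"wy":0,"wz":0},{"grip":0,"tx":0,"ty":0,"tz":0,"wx":0,"wy":0,"wz":0}]'
python3 - <<'E'
from h import *
s=eyes.capture("side"); S,p,R=st(); print(p.round(1),S["force"].round(1))
for n,k,x0,y0,f in(("s2",s,345,130,10),):
    a=cv2.resize(k["pixels"][y0:y0+58,x0:x0+75],None,fx=f,fy=f,interpolation=cv2.INTER_CUBIC)
    q=((proj(k,p)-[x0,y0]+.5)*f).astype(int); cv2.circle(a,tuple(int(v) for v in q),5,(255,0,0),1); cv2.imwrite(f"pics/tch_{n}.png",a[:,:,::-1])
E
```

```text
time_s: 4.97
eef_pos: [531.9, -214.9, 7.8]
ee_rot: [0.458, -0.458, 0.539, -0.538]
force: [-0.3, -0.1, -1.0]
grip_width: -0.002
[ 532.1 -215.     8.1] [0.5 0.4 1.3]
```

View pics/tch_s2.png

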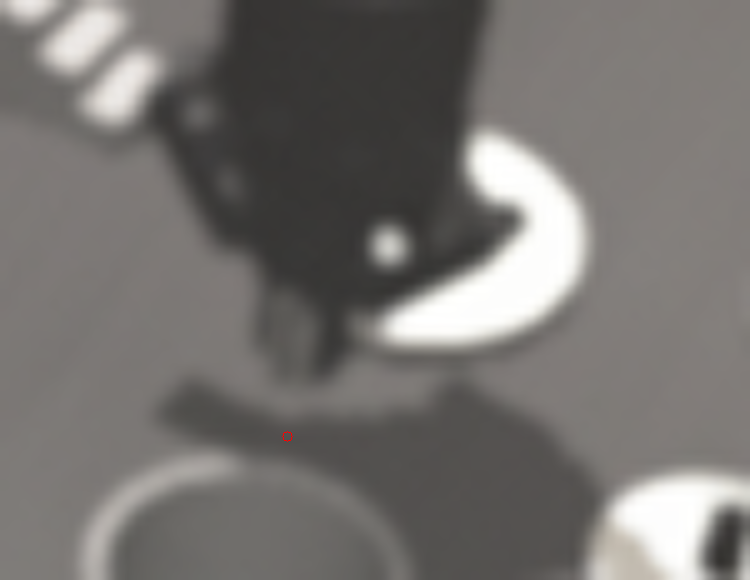

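The tips are clearly above the bench, with the shadow well clear of them. Tip pixel is about (375,167) in the full image, against a predicted (373.2,173). I'll continue down slowly.

```bash
python3 -m handwheel '[{"grip":0,"tx":0,"ty":4,"tz":0,"wx":0,"wy":0,"wz":0},{"grip":0,"tx":0,"ty":4,"tz":0,"wx":0,"wy":0,"wz":0},{"grip":0,"tx":0,"ty":4,"tz":0,"wx":0,"wy":0,"wz":0},{"grip":0,"tx":0,"ty":0,"tz":0,"wx":0,"wy":0,"wz":0}]'
python3 -m handwheel '[{"grip":0,"tx":0,"ty":2,"tz":0,"wx":0,"wy":0,"wz":0},{"grip":0,"tx":0,"ty":0,"tz":0,"wx":0,"wy":0,"wz":0}]'
python3 -m handwheel '[{"grip":0,"tx":0,"ty":2,"tz":0,"wx":0,"wy":0,"wz":0},{"grip":0,"tx":0,"ty":0,"tz":0,"wx":0,"wy":0,"wz":0}]'
python3 - <<'E'
from h import *
s=eyes.capture("side"); S,p,R=st(); print(p.round(1),S["force"].round(1))
for n,k,x0,y0,f in(("s3",s,345,130,10),):
    a=cv2.resize(k["pixels"][y0:y0+58,x0:x0+75],None,fx=f,fy=f,interpolation=cv2.INTER_CUBIC)
    q=((proj(k,p)-[x0,y0]+.5)*f).astype(int); cv2.circle(a,tuple(int(v) for v in q),5,(255,0,0),1); cv2.imwrite(f"pics/tch_{n}.png",a[:,:,::-1])
E
```

```text
time_s: 5.35
eef_pos: [531.7, -214.7, -4.7]
ee_rot: [0.458, -0.458, 0.539, -0.538]
force: [0.3, 0.6, 0.1]
grip_width: 0.002
time_s: 5.52
eef_pos: [532.1, -214.9, -6.0]
ee_rot: [0.458, -0.458, 0.539, -0.538]
force: [0.3, -0.5, -0.4]
grip_width: 0.0
time_s: 5.68
eef_pos: [532.1, -214.9, -7.9]
ee_rot: [0.458, -0.458, 0.539, -0.539]
force: [0.6, 0.2, -0.6]
grip_width: 0.003
[ 532.2 -214.9   -7.8] [ 0.6 -0.5  1. ]
```

View pics/tch_s3.png

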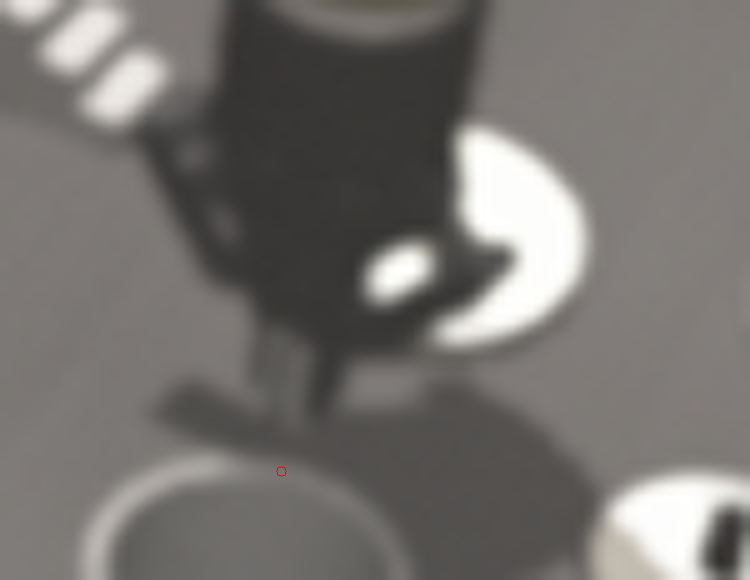

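The reported z is -7.8 with no contact, so the reported TCP is biased. I'll keep going in small steps until it touches.

```bash
python3 -m handwheel '[{"grip":0,"tx":0,"ty":3,"tz":0,"wx":0,"wy":0,"wz":0},{"grip":0,"tx":0,"ty":0,"tz":0,"wx":0,"wy":0,"wz":0}]'
python3 -m handwheel '[{"grip":0,"tx":0,"ty":2,"tz":0,"wx":0,"wy":0,"wz":0},{"grip":0,"tx":0,"ty":0,"tz":0,"wx":0,"wy":0,"wz":0}]' | egrep "pos|force"
python3 -m handwheel '[{"grip":0,"tx":0,"ty":2,"tz":0,"wx":0,"wy":0,"wz":0},{"grip":0,"tx":0,"ty":0,"tz":0,"wx":0,"wy":0,"wz":0}]' | egrep "pos|force"
```

```text
time_s: 5.9
eef_pos: [532.0, -214.8, -11.1]
ee_rot: [0.458, -0.458, 0.539, -0.538]
force: [0.3, 0.6, 0.3]
grip_width: 0.006
eef_pos: [532.1, -214.9, -13.0]
force: [0.4, -0.0, 0.5]
eef_pos: [532.1, -214.9, -15.0]
force: [-0.1, 0.6, 0.7]
```

```bash
python3 -c "
from h import *
S,p,R=st();print(p,S['force'])"
```

```text
[ 532.09304105 -214.88728941  -15.00560296] [-0.10105068  0.60066681  0.65530714]
```

```bash
for i in 1; do python3 -m handwheel '[{"grip":0,"tx":0,"ty":2,"tz":0,"wx":0,"wy":0,"wz":0},{"grip":0,"tx":0,"ty":0,"tz":0,"wx":0,"wy":0,"wz":0}]' | egrep "pos|force"; done
python3 -m handwheel '[{"grip":0,"tx":0,"ty":1,"tz":0,"wx":0,"wy":0,"wz":0},{"grip":0,"tx":0,"ty":0,"tz":0,"wx":0,"wy":0,"wz":0}]' | egrep "pos|force"
python3 - <<'E'
from h import *
s=eyes.capture("side"); S,p,R=st(); print(p.round(1),S["force"].round(1))
for n,k,x0,y0,f in(("s4",s,345,130,10),):
    a=cv2.resize(k["pixels"][y0:y0+58,x0:x0+75],None,fx=f,fy=f,interpolation=cv2.INTER_CUBIC)
    q=((proj(k,p)-[x0,y0]+.5)*f).astype(int); cv2.circle(a,tuple(int(v) for v in q),5,(255,0,0),1)
    q=((proj(k,[p[0],p[1],5])-[x0,y0]+.5)*f).astype(int); cv2.circle(a,tuple(int(v) for v in q),5,(0,255,0),1); cv2.imwrite(f"pics/tch_{n}.png",a[:,:,::-1])
E
```

```text
eef_pos: [532.0, -214.9, -17.0]
force: [-0.2, -0.3, 0.3]
eef_pos: [532.1, -215.0, -17.9]
force: [-0.3, -0.2, -0.2]
[ 532.2 -215.   -17.8] [ 0.2 -0.2  0.3]
```

View pics/tch_s4.png

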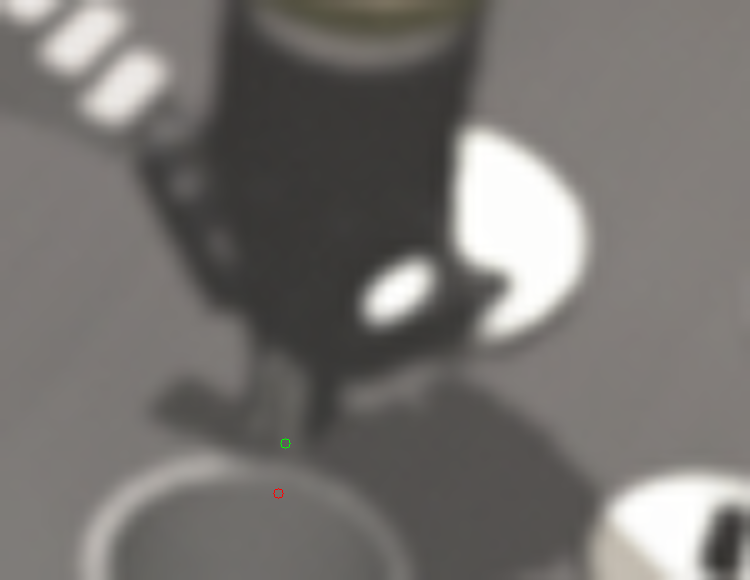

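```bash
python3 -m handwheel '[{"grip":0,"tx":0,"ty":1.5,"tz":0,"wx":0,"wy":0,"wz":0},{"grip":0,"tx":0,"ty":0,"tz":0,"wx":0,"wy":0,"wz":0}]' | egrep "pos|force"
python3 -m handwheel '[{"grip":0,"tx":0,"ty":1,"tz":0,"wx":0,"wy":0,"wz":0},{"grip":0,"tx":0,"ty":0,"tz":0,"wx":0,"wy":0,"wz":0}]' | egrep "pos|force"
```

```text
eef_pos: [532.1, -214.9, -19.4]
force: [0.4, 0.2, -1.4]
eef_pos: [532.1, -215.0, -20.4]
force: [-0.5, -0.4, 0.4]
```

```bash
python3 -m handwheel '[{"grip":0,"tx":0,"ty":1,"tz":0,"wx":0,"wy":0,"wz":0},{"grip":0,"tx":0,"ty":0,"tz":0,"wx":0,"wy":0,"wz":0}]' | egrep "time|pos|force"
```

```text
time_s: 7.12
eef_pos: [532.1, -214.9, -21.4]
force: [0.6, 0.0, 0.2]
```

```bash
python3 -m handwheel '[{"grip":0,"tx":0,"ty":1,"tz":0,"wx":0,"wy":0,"wz":0},{"grip":0,"tx":0,"ty":0,"tz":0,"wx":0,"wy":0,"wz":0}]' | egrep "pos|force"
python3 -m handwheel '[{"grip":0,"tx":0,"ty":1,"tz":0,"wx":0,"wy":0,"wz":0},{"grip":0,"tx":0,"ty":0,"tz":0,"wx":0,"wy":0,"wz":0}]' | egrep "pos|force"
```

```text
eef_pos: [532.1, -214.9, -22.4]
force: [0.4, 0.3, 0.4]
eef_pos: [532.1, -214.9, -23.4]
force: [0.1, 0.9, 0.3]
```

```bash
python3 - <<'E'
from h import *
s=eyes.capture("side"); S,p,R=st(); print(p.round(1),S["force"].round(1))
for n,k,x0,y0,f in(("s5",s,345,130,10),):
    a=cv2.resize(k["pixels"][y0:y0+58,x0:x0+75],None,fx=f,fy=f,interpolation=cv2.INTER_CUBIC)
    cv2.imwrite(f"pics/tch_{n}.png",a[:,:,::-1])
E
```

```text
[ 532.2 -214.9  -23.3] [-0.1  0.1 -0.2]
```

View pics/tch_s5.png

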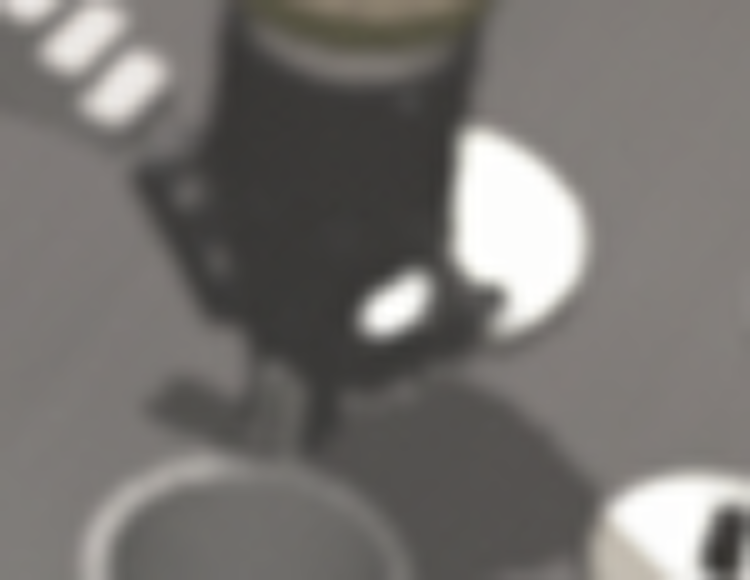

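```bash
python3 -m handwheel '[{"grip":0,"tx":0,"ty":1,"tz":0,"wx":0,"wy":0,"wz":0},{"grip":0,"tx":0,"ty":0,"tz":0,"wx":0,"wy":0,"wz":0}]' | egrep "pos|force"
python3 -m handwheel '[{"grip":0,"tx":0,"ty":1,"tz":0,"wx":0,"wy":0,"wz":0},{"grip":0,"tx":0,"ty":0,"tz":0,"wx":0,"wy":0,"wz":0}]' | egrep "pos|force"
```

```text
eef_pos: [532.1, -214.9, -24.4]
force: [0.8, -0.3, -0.6]
eef_pos: [532.1, -214.9, -25.4]
force: [-0.3, -0.6, 0.1]
```

```bash
python3 -m handwheel '[{"grip":0,"tx":0,"ty":1,"tz":0,"wx":0,"wy":0,"wz":0},{"grip":0,"tx":0,"ty":0,"tz":0,"wx":0,"wy":0,"wz":0}]' | egrep "pos|force"
```

```text
eef_pos: [532.3, -215.0, -25.9]
force: [-0.5, 0.2, 3.3]
```

```bash
python3 -m handwheel '[{"grip":0,"tx":0,"ty":1,"tz":0,"wx":0,"wy":0,"wz":0},{"grip":0,"tx":0,"ty":0,"tz":0,"wx":0,"wy":0,"wz":0}]' | egrep "pos|force"
```

```text
eef_pos: [532.4, -215.1, -25.9]
force: [-4.8, 3.7, 13.6]
```

Contact comes at a reading of -25.9 (force 3 N, then 14 N), so true z = reading + 25.9 mm. Before going back to the cover I'll check the lateral bias from this contact image.

```bash
python3 -m handwheel '[{"grip":0,"tx":0,"ty":-1.5,"tz":0,"wx":0,"wy":0,"wz":0}]' | egrep "pos|force"; python3 - <<'E'
from h import *
s=eyes.capture("side"); S,p,R=st(); print(p.round(1),S["force"].round(1))
k,x0,y0,f=s,360,155,16
a=cv2.resize(k["pixels"][y0:y0+35,x0:x0+45],None,fx=f,fy=f,interpolation=cv2.INTER_CUBIC); a=np.clip((a.astype(float)-40)*2.2,0,255).astype(np.uint8)
for dx in(-11,0,11):
  for dz in(-8,0,8):
    q=((proj(k,np.array([p[0],p[1],0])+R@np.array([dx,0,dz]))-[x0,y0]+.5)*f).astype(int); cv2.circle(a,tuple(int(v) for v in q),4,(255,0,0) if dx or dz else (0,255,0),1)
cv2.imwrite(f"pics/tch_6.png",a[:,:,::-1])
E
```

```text
eef_pos: [532.3, -215.0, -25.3]
force: [0.7, 0.2, -0.2]
[ 532.4 -215.1  -25.3] [-0.2  0.5  0.4]
```

View pics/tch_6.png

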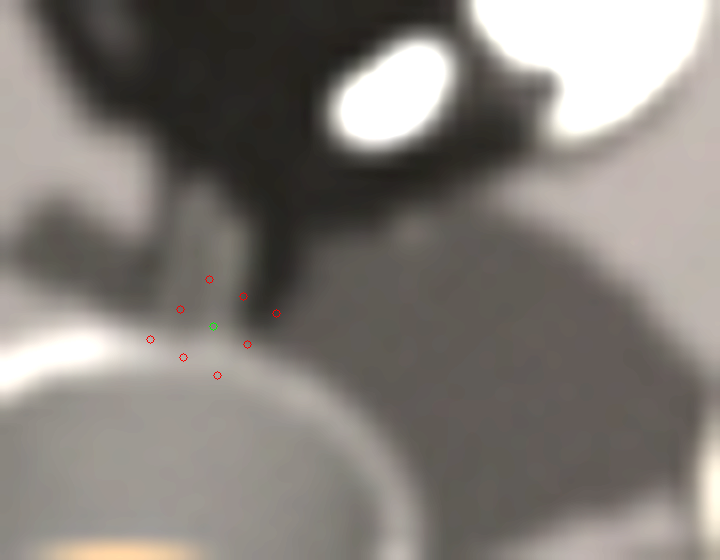

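Laterally the fingers match the prediction to within a few mm, so the bias is essentially in z only. Back to the cover.

```bash
python3 -m handwheel '[{"grip":30,"tx":0,"ty":-30,"tz":0,"wx":0,"wy":0,"wz":0},{"grip":70,"tx":0,"ty":-40,"tz":0,"wx":0,"wy":0,"wz":0},{"grip":70,"tx":27,"ty":-20,"tz":4,"wx":0,"wy":0,"wz":0},{"grip":70,"tx":27,"ty":0,"tz":4,"wx":0,"wy":0,"wz":0},{"grip":70,"tx":27,"ty":0,"tz":4,"wx":0,"wy":0,"wz":0},{"grip":70,"tx":27,"ty":0,"tz":5,"wx":0,"wy":0,"wz":0},{"grip":70,"tx":0,"ty":0,"tz":0,"wx":0,"wy":0,"wz":0}]'
python3 - <<'E'
from h import *
delta([531.5,-324,-8],-0.158)
E
```

```text
time_s: 8.88
eef_pos: [531.1, -328.8, 64.0]
ee_rot: [-0.457, 0.457, -0.539, 0.54]
force: [0.2, 0.2, -0.3]
grip_width: 0.817
t 8.88 tcp [ 531.1 -328.8   64. ] F [ 0.2  0.2 -0.3] grip 69.8
tool shift [-4.9 72.  -0.5]
rotvec tool [-0.001 -0.007  0.002]
```

```bash
python3 -m handwheel '[{"grip":70,"tx":0,"ty":0,"tz":0,"wx":0,"wy":0,"wz":0},{"grip":70,"tx":0,"ty":25,"tz":0,"wx":0,"wy":0,"wz":0},{"grip":70,"tx":0,"ty":22,"tz":0,"wx":0,"wy":0,"wz":0},{"grip":70,"tx":0,"ty":13,"tz":0,"wx":0,"wy":0,"wz":0},{"grip":70,"tx":0,"ty":5,"tz":0,"wx":0,"wy":0,"wz":0},{"grip":60,"tx":0,"ty":0,"tz":0,"wx":0,"wy":0,"wz":0},{"grip":50,"tx":0,"ty":0,"tz":0,"wx":0,"wy":0,"wz":0}]'
python3 - <<'E'
from h import *
s=eyes.capture("side"); delta([531.5,-324,-8],-0.158)
a=cv2.resize(s["pixels"][110:190,330:450],None,fx=6,fy=6,interpolation=cv2.INTER_CUBIC); cv2.imwrite("pics/app5.png",a[:,:,::-1])
E
```

```text
time_s: 9.47
eef_pos: [532.2, -324.2, 0.1]
ee_rot: [-0.458, 0.458, -0.538, 0.539]
force: [-0.1, 0.1, 0.1]
grip_width: 0.595
t 9.52 tcp [ 5.323e+02 -3.245e+02  5.000e-01] F [ 0.3 -1.6  0.2] grip 50.0
tool shift [-0.4  8.5 -0.9]
rotvec tool [-0.002 -0.003  0.001]
```

View pics/app5.png

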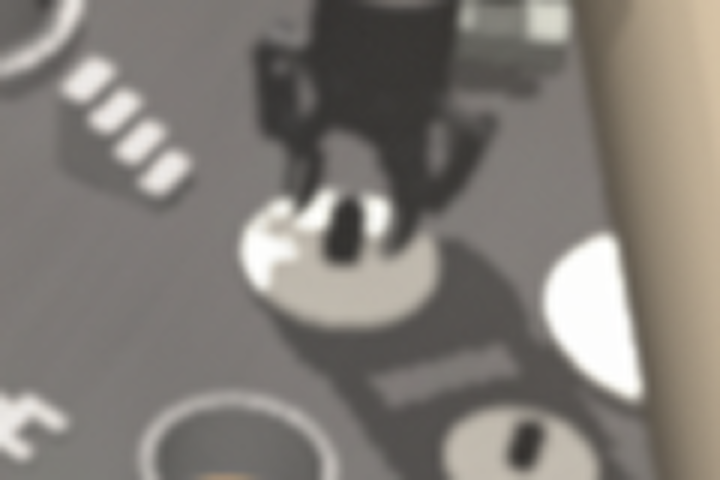

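The fingers straddle the knob: tips at crop (300,215) and (395,250), knob between them at (345,230). Going down 7 mm and closing.

```bash
python3 -m handwheel '[{"grip":50,"tx":0,"ty":4,"tz":0,"wx":0,"wy":0,"wz":0},{"grip":50,"tx":0,"ty":3,"tz":0,"wx":0,"wy":0,"wz":0},{"grip":30,"tx":0,"ty":0,"tz":0,"wx":0,"wy":0,"wz":0},{"grip":26,"tx":0,"ty":0,"tz":0,"wx":0,"wy":0,"wz":0},{"grip":20,"tx":0,"ty":0,"tz":0,"wx":0,"wy":0,"wz":0},{"grip":16,"tx":0,"ty":0,"tz":0,"wx":0,"wy":0,"wz":0},{"grip":10,"tx":0,"ty":0,"tz":0,"wx":0,"wy":0,"wz":0},{"grip":10,"tx":0,"ty":0,"tz":0,"wx":0,"wy":0,"wz":0},{"grip":10,"tx":0,"ty":0,"tz":0,"wx":0,"wy":0,"wz":0}]' 50
python3 -m handwheel '[{"grip":10,"tx":0,"ty":-4,"tz":0,"wx":0,"wy":0,"wz":0},{"grip":10,"tx":0,"ty":-8,"tz":0,"wx":0,"wy":0,"wz":0},{"grip":10,"tx":0,"ty":-10,"tz":0,"wx":0,"wy":0,"wz":0},{"grip":10,"tx":0,"ty":-10,"tz":0,"wx":0,"wy":0,"wz":0},{"grip":10,"tx":0,"ty":-10,"tz":0,"wx":0,"wy":0,"wz":0},{"grip":10,"tx":0,"ty":0,"tz":0,"wx":0,"wy":0,"wz":0}]'
python3 - <<'E'
from h import *
s=eyes.capture("side"); delta([531.5,-324,-8],-0.158)
a=cv2.resize(s["pixels"][90:190,330:450],None,fx=6,fy=6,interpolation=cv2.INTER_CUBIC); cv2.imwrite("pics/lift.png",a[:,:,::-1])
E
```

```text
time_s: 10.27
eef_pos: [531.8, -324.4, -7.4]
ee_rot: [-0.458, 0.458, -0.538, 0.539]
force: [-0.6, -0.7, 2.7]
grip_width: 0.27
time_s: 10.77
eef_pos: [532.7, -325.2, 37.2]
ee_rot: [-0.458, 0.458, -0.537, 0.54]
force: [0.8, -0.7, -2.3]
grip_width: 0.259
t 10.82 tcp [ 532.3 -324.8   35.9] F [-0.1 -0.3 -2.8] grip 22.5
tool shift [-0.7 43.9 -1. ]
rotvec tool [-0.002 -0.003  0.001]
```

View pics/lift.png

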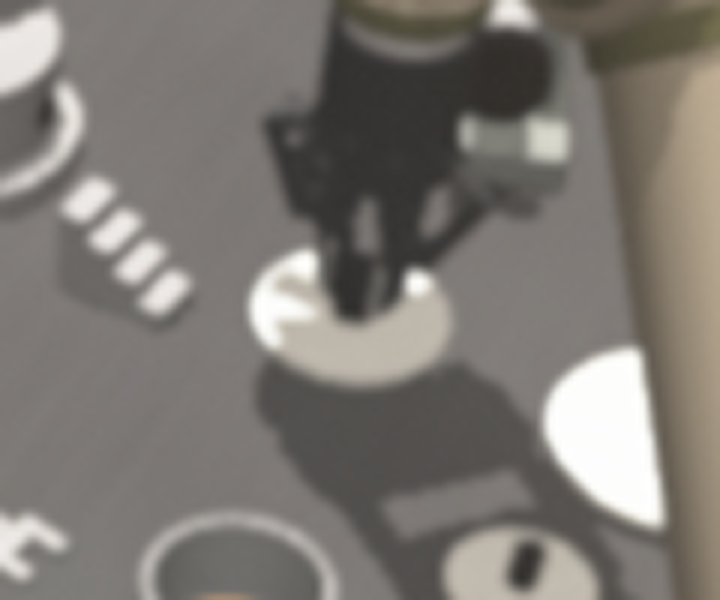

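The cover is held, with an opening of about 23 mm and a weight of about 2.7 N. Lift, then carry it over the pot.

```bash
python3 -m handwheel '[{"grip":10,"tx":0,"ty":-20,"tz":0,"wx":0,"wy":0,"wz":0},{"grip":10,"tx":0,"ty":-25,"tz":0,"wx":0,"wy":0,"wz":0},{"grip":10,"tx":0,"ty":-20,"tz":0,"wx":0,"wy":0,"wz":0},{"grip":10,"tx":-15,"ty":0,"tz":-5,"wx":0,"wy":0,"wz":0},{"grip":10,"tx":-25,"ty":0,"tz":-8,"wx":0,"wy":0,"wz":0},{"grip":10,"tx":-30,"ty":0,"tz":-9,"wx":0,"wy":0,"wz":0},{"grip":10,"tx":-30,"ty":0,"tz":-9,"wx":0,"wy":0,"wz":0},{"grip":10,"tx":-30,"ty":0,"tz":-9,"wx":0,"wy":0,"wz":0},{"grip":10,"tx":-30,"ty":0,"tz":-9,"wx":0,"wy":0,"wz":0},{"grip":10,"tx":-25,"ty":0,"tz":-8,"wx":0,"wy":0,"wz":0}]'
python3 -m handwheel '[{"grip":10,"tx":-20,"ty":0,"tz":-6,"wx":0,"wy":0,"wz":0},{"grip":10,"tx":-10,"ty":0,"tz":-3,"wx":0,"wy":0,"wz":0},{"grip":10,"tx":-4,"ty":0,"tz":-1,"wx":0,"wy":0,"wz":0},{"grip":10,"tx":0,"ty":0,"tz":0,"wx":0,"wy":0,"wz":0},{"grip":10,"tx":0,"ty":0,"tz":0,"wx":0,"wy":0,"wz":0}]'
python3 - <<'E'
from h import *
s=eyes.capture("side"); c=eyes.capture("top"); delta([499.8,-97.4,57],-0.158)
a=cv2.resize(s["pixels"][120:220,310:430],None,fx=6,fy=6,interpolation=cv2.INTER_CUBIC); cv2.imwrite("pics/hov_s.png",a[:,:,::-1])
a=cv2.resize(c["pixels"][170:260,300:410],None,fx=6,fy=6,interpolation=cv2.INTER_CUBIC); cv2.imwrite("pics/hov_t.png",a[:,:,::-1])
E
```

```text
time_s: 11.65
eef_pos: [504.3, -130.5, 99.0]
ee_rot: [0.458, -0.458, 0.539, -0.538]
force: [-0.8, 0.5, -3.7]
grip_width: 0.263
time_s: 12.07
eef_pos: [500.9, -98.3, 99.2]
ee_rot: [-0.458, 0.458, -0.539, 0.539]
force: [0.2, -1.0, -2.4]
grip_width: 0.263
t 12.17 tcp [500.8 -98.5  99.2] F [ 0.5  0.1 -2.2] grip 22.4
tool shift [-0.9 42.2 -1.2]
rotvec tool [-0.    -0.004  0.   ]
```

View pics/hov_s.png

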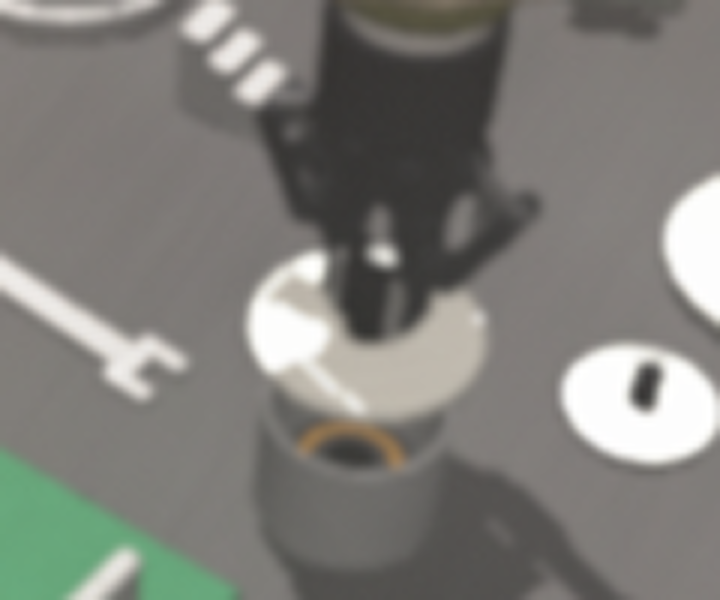

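View pics/hov_t.png

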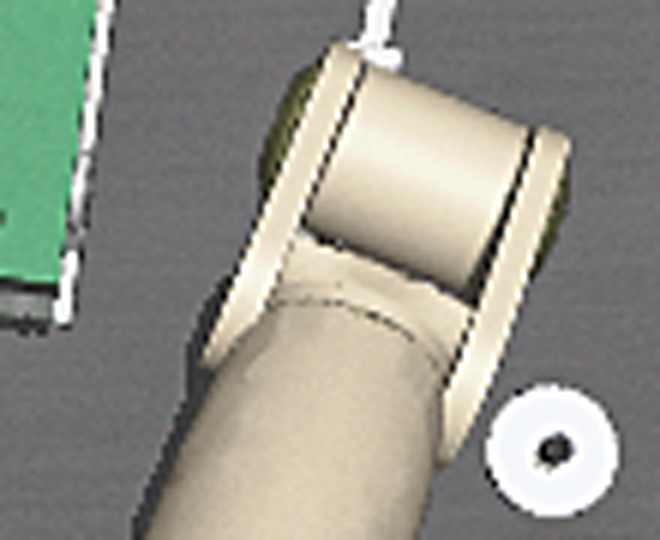

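```bash
python3 - <<'E'
from h import *
s=eyes.capture("side"); a=np.linspace(0,2*np.pi,200)
im=cv2.resize(s["pixels"][120:220,310:430],None,fx=6,fy=6,interpolation=cv2.INTER_CUBIC)
def dr(cx,cy,z,r,col):
    q=np.array([(proj(s,[cx+r*np.cos(t),cy+r*np.sin(t),z])-[310,120]+.5)*6 for t in a]); print(z,"ext",q.min(0).round(1),q.max(0).round(1)); cv2.polylines(im,[q.astype(np.int32)],True,col,1)
dr(500.8,-98.5,118,54,(255,0,0)); dr(500.2,-98,70,46,(0,0,255))
cv2.imwrite("pics/hov_o.png",im[:,:,::-1])
E
```

```text
118 ext [251.9 250.7] [487.3 417.3]
70 ext [262.7 335.2] [456.3 476.4]
```

View pics/hov_o.png

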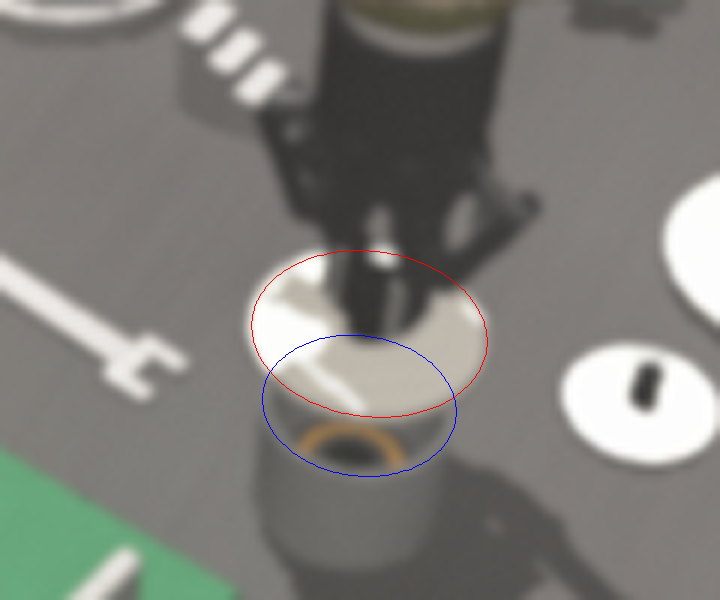

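The overlay matches: cover ellipse centred where predicted, pot rim likewise. I'll nudge about 1.5 mm and lower it.

```bash
python3 -m handwheel '[{"grip":10,"tx":-0.9,"ty":10,"tz":-1.5,"wx":0,"wy":0,"wz":0},{"grip":10,"tx":0,"ty":12,"tz":0,"wx":0,"wy":0,"wz":0},{"grip":10,"tx":0,"ty":8,"tz":0,"wx":0,"wy":0,"wz":0},{"grip":10,"tx":0,"ty":4,"tz":0,"wx":0,"wy":0,"wz":0},{"grip":10,"tx":0,"ty":2,"tz":0,"wx":0,"wy":0,"wz":0},{"grip":10,"tx":0,"ty":0,"tz":0,"wx":0,"wy":0,"wz":0}]'
python3 -m handwheel '[{"grip":10,"tx":0,"ty":1.5,"tz":0,"wx":0,"wy":0,"wz":0},{"grip":10,"tx":0,"ty":1.5,"tz":0,"wx":0,"wy":0,"wz":0},{"grip":10,"tx":0,"ty":0,"tz":0,"wx":0,"wy":0,"wz":0}]'|egrep "pos|force"
python3 - <<'E'
from h import *
s=eyes.capture("side"); delta([499.8,-97.4,57],-0.158)
a=cv2.resize(s["pixels"][120:220,310:430],None,fx=6,fy=6,interpolation=cv2.INTER_CUBIC); cv2.imwrite("pics/low_s.png",a[:,:,::-1])
E
```

```text
time_s: 12.72
eef_pos: [499.3, -96.5, 63.2]
ee_rot: [0.458, -0.458, 0.539, -0.539]
force: [-0.7, -0.6, -3.5]
grip_width: 0.265
eef_pos: [499.4, -96.3, 60.4]
force: [-0.4, -0.5, -3.0]
t 13.02 tcp [499.4 -96.3  60.4] F [ 0.1 -0.9 -3.1] grip 22.7
tool shift [1.  3.4 0.6]
rotvec tool [-0.    -0.003  0.   ]
```

View pics/low_s.png

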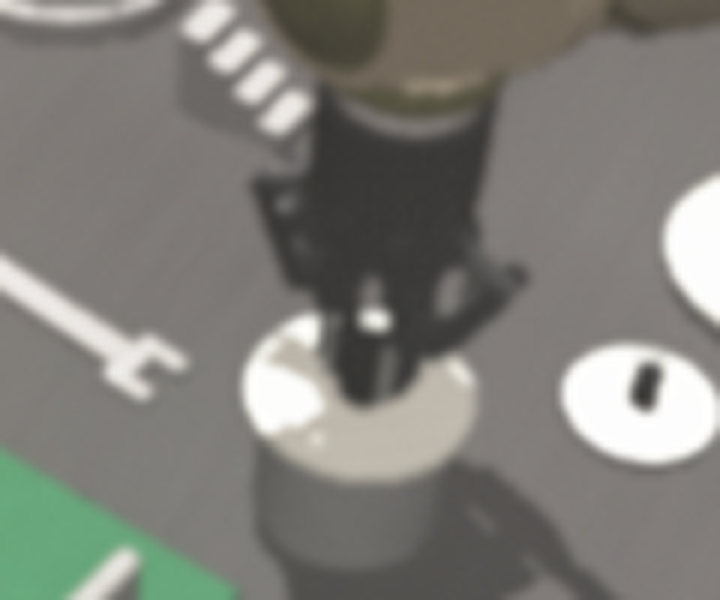

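```bash
python3 -m handwheel '[{"grip":10,"tx":0.8,"ty":1,"tz":0.5,"wx":0,"wy":0,"wz":0},{"grip":10,"tx":0,"ty":1,"tz":0,"wx":0,"wy":0,"wz":0},{"grip":10,"tx":0,"ty":0,"tz":0,"wx":0,"wy":0,"wz":0}]'|egrep "pos|force"
python3 -m handwheel '[{"grip":10,"tx":0,"ty":0.7,"tz":0,"wx":0,"wy":0,"wz":0},{"grip":10,"tx":0,"ty":0,"tz":0,"wx":0,"wy":0,"wz":0}]'|egrep "pos|force"
python3 -m handwheel '[{"grip":10,"tx":0,"ty":0.6,"tz":0,"wx":0,"wy":0,"wz":0},{"grip":10,"tx":0,"ty":0,"tz":0,"wx":0,"wy":0,"wz":0}]'|egrep "pos|force"
```

```text
eef_pos: [499.6, -97.2, 58.2]
force: [-0.0, -0.1, -2.8]
eef_pos: [499.6, -97.1, 57.5]
force: [0.2, 0.7, -2.4]
eef_pos: [499.6, -97.1, 56.9]
force: [0.0, 0.2, -3.6]
```

```bash
python3 -m handwheel '[{"grip":10,"tx":0,"ty":0.6,"tz":0,"wx":0,"wy":0,"wz":0},{"grip":10,"tx":0,"ty":0,"tz":0,"wx":0,"wy":0,"wz":0}]'|egrep "pos|force"
```

```text
eef_pos: [499.7, -97.1, 56.6]
force: [-0.6, -0.1, 0.2]
```

Contact is at reading 56.6 (57 expected when seated). Releasing gently and lifting.

```bash
python3 -m handwheel '[{"grip":26,"tx":0,"ty":0,"tz":0,"wx":0,"wy":0,"wz":0},{"grip":32,"tx":0,"ty":0,"tz":0,"wx":0,"wy":0,"wz":0},{"grip":40,"tx":0,"ty":0,"tz":0,"wx":0,"wy":0,"wz":0},{"grip":50,"tx":0,"ty":0,"tz":0,"wx":0,"wy":0,"wz":0},{"grip":60,"tx":0,"ty":0,"tz":0,"wx":0,"wy":0,"wz":0},{"grip":60,"tx":0,"ty":0,"tz":0,"wx":0,"wy":0,"wz":0},{"grip":60,"tx":0,"ty":-10,"tz":0,"wx":0,"wy":0,"wz":0},{"grip":60,"tx":0,"ty":-25,"tz":0,"wx":0,"wy":0,"wz":0},{"grip":60,"tx":0,"ty":-40,"tz":0,"wx":0,"wy":0,"wz":0},{"grip":60,"tx":0,"ty":-40,"tz":0,"wx":0,"wy":0,"wz":0}]' 20
python3 -m handwheel '[{"grip":60,"tx":0,"ty":-40,"tz":0,"wx":0,"wy":0,"wz":0},{"grip":60,"tx":0,"ty":0,"tz":0,"wx":0,"wy":0,"wz":0}]'
python3 - <<'E'
from h import *
s=eyes.capture("side"); delta([527.5,154.3,160],-0.158)
a=cv2.resize(s["pixels"][140:220,310:430],None,fx=6,fy=6,interpolation=cv2.INTER_CUBIC); cv2.imwrite("pics/seat_s.png",a[:,:,::-1])
E
```

```text
time_s: 14.6
eef_pos: [499.0, -96.9, 173.1]
ee_rot: [0.458, -0.458, 0.539, -0.538]
force: [1.2, 0.4, 0.2]
grip_width: 0.7
time_s: 14.77
eef_pos: [502.3, -98.2, 219.8]
ee_rot: [-0.46, 0.456, -0.534, 0.543]
force: [-0.2, -0.3, 1.1]
grip_width: 0.706
t 14.82 tcp [501.2 -97.7 215.9] F [-0.5 -0.6  0.1] grip 60.0
tool shift [-253.1   55.3  -14.8]
rotvec tool [-0.008 -0.003  0.002]
```

View pics/seat_s.png

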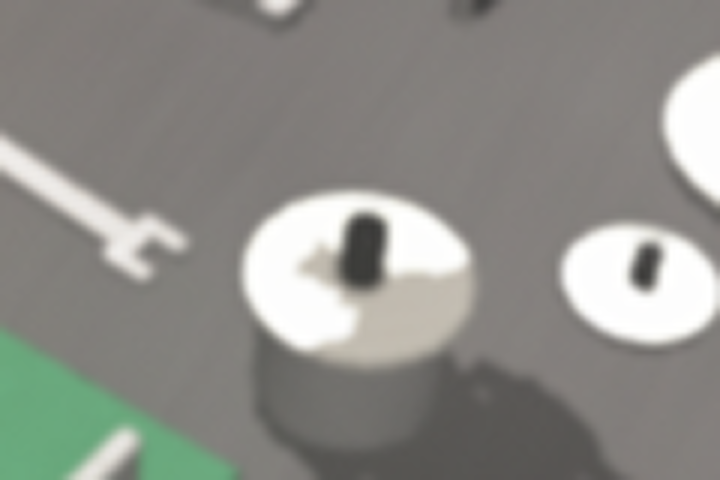

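The cover is seated and level on the rim at crop (360,275), and the pot has not moved. Now over to the lid handle.

```bash
python3 -m handwheel '[{"grip":50,"tx":-20,"ty":0,"tz":-1,"wx":0,"wy":0,"wz":0},{"grip":50,"tx":-32,"ty":0,"tz":-2,"wx":0,"wy":0,"wz":0},{"grip":50,"tx":-36,"ty":0,"tz":-2,"wx":0,"wy":0,"wz":0},{"grip":50,"tx":-36,"ty":0,"tz":-2,"wx":0,"wy":0,"wz":0},{"grip":50,"tx":-36,"ty":0,"tz":-2,"wx":0,"wy":0,"wz":0},{"grip":50,"tx":-36,"ty":0,"tz":-2,"wx":0,"wy":0,"wz":0},{"grip":50,"tx":-32,"ty":0,"tz":-2,"wx":0,"wy":0,"wz":0},{"grip":50,"tx":-20,"ty":0,"tz":-1,"wx":0,"wy":0,"wz":0},{"grip":50,"tx":-5,"ty":0,"tz":0,"wx":0,"wy":0,"wz":0},{"grip":50,"tx":0,"ty":0,"tz":0,"wx":0,"wy":0,"wz":0}]'
python3 -m handwheel '[{"grip":50,"tx":0,"ty":25,"tz":0,"wx":0,"wy":0,"wz":0},{"grip":50,"tx":0,"ty":25,"tz":0,"wx":0,"wy":0,"wz":0},{"grip":50,"tx":0,"ty":10,"tz":0,"wx":0,"wy":0,"wz":0},{"grip":50,"tx":0,"ty":0,"tz":0,"wx":0,"wy":0,"wz":0}]'
python3 - <<'E'
from h import *
s=eyes.capture("side");c=eyes.capture("top"); delta([527.9,154.5,112],-0.158)
a=cv2.resize(s["pixels"][160:280,220:370],None,fx=5,fy=5,interpolation=cv2.INTER_CUBIC); cv2.imwrite("pics/han_s.png",a[:,:,::-1])
a=cv2.resize(c["pixels"][140:230,230:380],None,fx=5,fy=5,interpolation=cv2.INTER_CUBIC); cv2.imwrite("pics/han_t.png",a[:,:,::-1])
E
```

```text
time_s: 15.65
eef_pos: [526.0, 155.7, 210.8]
ee_rot: [0.458, -0.459, 0.538, -0.538]
force: [0.6, -0.0, 0.0]
grip_width: 0.585
time_s: 15.98
eef_pos: [525.2, 153.6, 149.2]
ee_rot: [0.456, -0.459, 0.54, -0.538]
force: [0.2, 0.3, 0.5]
grip_width: 0.586
t 16.08 tcp [526.8 154.1 152.3] F [0.1 0.6 0.3] grip 50.0
tool shift [-0.6 40.3  1. ]
rotvec tool [-0.001 -0.004 -0.   ]
```

View pics/han_s.png

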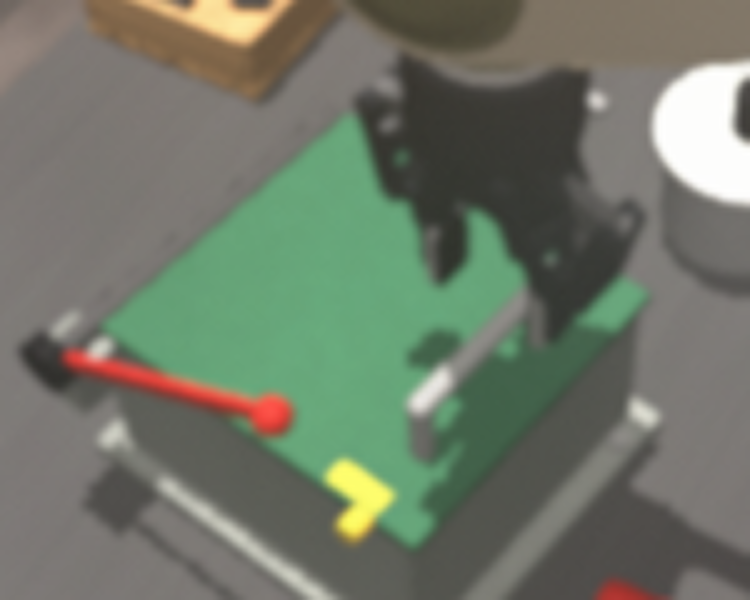

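View pics/han_t.png

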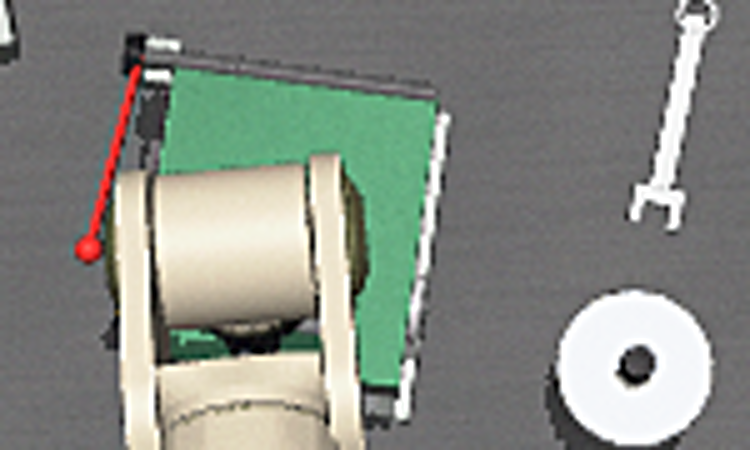

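The fingers straddle the bar: tips at crop (440,280) and (555,340), bar running between them. Going down and closing.

```bash
python3 -m handwheel '[{"grip":50,"tx":-0.4,"ty":12,"tz":0.7,"wx":0,"wy":0,"wz":0},{"grip":50,"tx":0,"ty":14,"tz":0,"wx":0,"wy":0,"wz":0},{"grip":50,"tx":0,"ty":10,"tz":0,"wx":0,"wy":0,"wz":0},{"grip":50,"tx":0,"ty":4,"tz":0,"wx":0,"wy":0,"wz":0},{"grip":40,"tx":0,"ty":0,"tz":0,"wx":0,"wy":0,"wz":0},{"grip":30,"tx":0,"ty":0,"tz":0,"wx":0,"wy":0,"wz":0},{"grip":26,"tx":0,"ty":0,"tz":0,"wx":0,"wy":0,"wz":0},{"grip":26,"tx":0,"ty":0,"tz":0,"wx":0,"wy":0,"wz":0}]' 20
python3 - <<'E'
from h import *
s=eyes.capture("side"); delta([527.9,154.5,112],-0.158)
a=cv2.resize(s["pixels"][160:280,220:370],None,fx=5,fy=5,interpolation=cv2.INTER_CUBIC); cv2.imwrite("pics/han2_s.png",a[:,:,::-1])
E
```

```text
time_s: 16.75
eef_pos: [527.5, 155.2, 112.2]
ee_rot: [-0.459, 0.458, -0.538, 0.539]
force: [-0.0, -0.1, 0.1]
grip_width: 0.304
t 16.8 tcp [527.5 155.1 112. ] F [0.5 0.2 0.1] grip 26.1
tool shift [ 0.6 -0.   0.5]
rotvec tool [-0.001 -0.003 -0.   ]
```

View pics/han2_s.png

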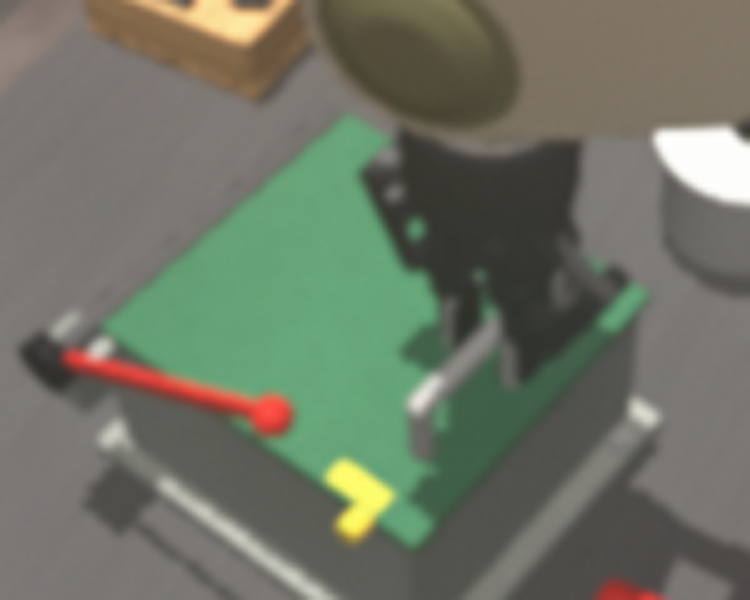

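```bash
python3 -m handwheel '[{"grip":20,"tx":0,"ty":0,"tz":0,"wx":0,"wy":0,"wz":0},{"grip":14,"tx":0,"ty":0,"tz":0,"wx":0,"wy":0,"wz":0},{"grip":10,"tx":0,"ty":0,"tz":0,"wx":0,"wy":0,"wz":0},{"grip":4,"tx":0,"ty":0,"tz":0,"wx":0,"wy":0,"wz":0},{"grip":2,"tx":0,"ty":0,"tz":0,"wx":0,"wy":0,"wz":0},{"grip":2,"tx":0,"ty":0,"tz":0,"wx":0,"wy":0,"wz":0}]' 60
python3 - <<'E'
from h import *
delta([527.9,154.5,112],-0.158)
E
```

```text
time_s: 17.3
eef_pos: [528.8, 154.9, 111.9]
ee_rot: [-0.459, 0.457, -0.538, 0.54]
force: [8.0, -0.4, -1.5]
grip_width: 0.115
t 17.3 tcp [528.8 154.9 111.9] F [ 8.  -0.4 -1.5] grip 9.8
tool shift [ 0.6 -0.1 -0.9]
rotvec tool [-0.004 -0.003 -0.001]
```

Bar gripped at about 12 mm, with an 8 N side force in +x. I'll relieve that by 1.5 mm, then follow the arc to about 0.3 rad.

```bash
python3 -m handwheel '[{"grip":2,"tx":0,"ty":0,"tz":1.5,"wx":0,"wy":0,"wz":0},{"grip":2,"tx":0,"ty":0,"tz":0,"wx":0,"wy":0,"wz":0}]'
python3 -m handwheel '[{"grip":2,"tx":0,"ty":-4.3,"tz":1.0,"wx":0,"wy":0,"wz":0},{"grip":2,"tx":0,"ty":-4.4,"tz":1.2,"wx":0,"wy":0,"wz":0},{"grip":2,"tx":0,"ty":-4.3,"tz":1.2,"wx":0,"wy":0,"wz":0},{"grip":2,"tx":0,"ty":-4.3,"tz":1.4,"wx":0,"wy":0,"wz":0},{"grip":2,"tx":0,"ty":0,"tz":0,"wx":0,"wy":0,"wz":0}]'
python3 - <<'E'
from h import *
s=eyes.capture("side"); delta([527.9,154.5,112],-0.158)
a=cv2.resize(s["pixels"][160:280,220:370],None,fx=5,fy=5,interpolation=cv2.INTER_CUBIC); cv2.imwrite("pics/up1.png",a[:,:,::-1])
E
```

```text
time_s: 17.47
eef_pos: [528.7, 154.9, 111.7]
ee_rot: [0.458, -0.458, 0.539, -0.539]
force: [-0.1, -0.3, 2.6]
grip_width: 0.117
time_s: 17.88
eef_pos: [533.2, 154.2, 129.3]
ee_rot: [0.458, -0.458, 0.539, -0.538]
force: [-0.4, 0.9, -5.6]
grip_width: 0.114
t 17.93 tcp [533.1 154.2 128.9] F [-0.3  1.1 -5.7] grip 9.6
tool shift [ 0.5 16.9 -5.2]
rotvec tool [ 0.001 -0.003  0.   ]
```

View pics/up1.png

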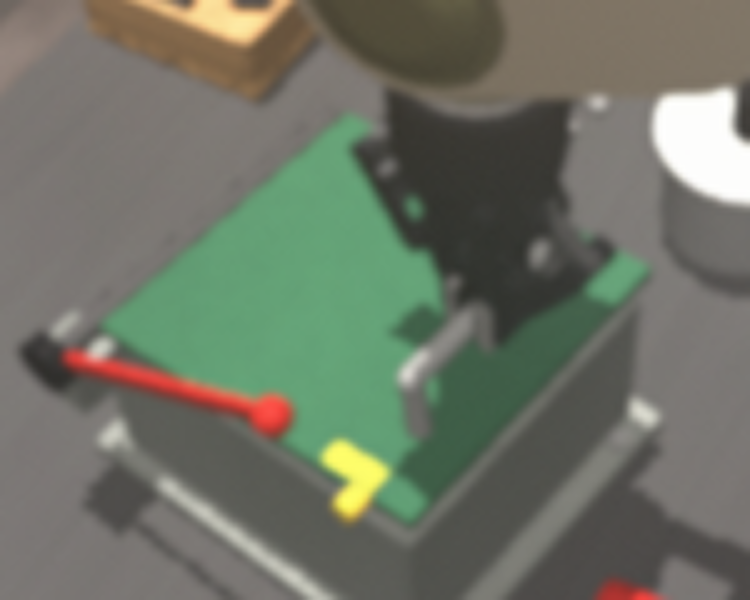

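The lid is rising with the handle and the side force is small. Continuing to about 0.4 rad.

```bash
python3 -m handwheel '[{"grip":2,"tx":0,"ty":-4.2,"tz":1.5,"wx":0,"wy":0,"wz":0},{"grip":2,"tx":0,"ty":-4.2,"tz":1.5,"wx":0,"wy":0,"wz":0},{"grip":2,"tx":0,"ty":-4.2,"tz":1.7,"wx":0,"wy":0,"wz":0},{"grip":2,"tx":0,"ty":-4.1,"tz":1.8,"wx":0,"wy":0,"wz":0},{"grip":2,"tx":0,"ty":-4.1,"tz":1.9,"wx":0,"wy":0,"wz":0},{"grip":2,"tx":0,"ty":-4.0,"tz":2.0,"wx":0,"wy":0,"wz":0},{"grip":2,"tx":0,"ty":-4.0,"tz":2.1,"wx":0,"wy":0,"wz":0},{"grip":2,"tx":0,"ty":-3.9,"tz":2.1,"wx":0,"wy":0,"wz":0},{"grip":2,"tx":0,"ty":0,"tz":0,"wx":0,"wy":0,"wz":0}]'
python3 -m handwheel '[{"grip":2,"tx":0,"ty":-3.9,"tz":2.3,"wx":0,"wy":0,"wz":0},{"grip":2,"tx":0,"ty":-3.8,"tz":2.4,"wx":0,"wy":0,"wz":0},{"grip":2,"tx":0,"ty":-3.7,"tz":2.4,"wx":0,"wy":0,"wz":0},{"grip":2,"tx":0,"ty":-3.7,"tz":2.6,"wx":0,"wy":0,"wz":0},{"grip":2,"tx":0,"ty":0,"tz":0,"wx":0,"wy":0,"wz":0}]'
cat > ang.py <<'E'
from m import *
from scipy.optimize import brentq
# reference closed-lid reading of gripper
def angle(p,p0=np.array([528.7,154.9,111.8])):
    dz=p[2]-p0[2]; dx=(p-p0)[:2]@np.array([np.cos(.158),-np.sin(.158)])
    return brentq(lambda a:175*np.sin(a)-39*(1-np.cos(a))-dz,-.2,1.2),dx,
def look(name):
    s=eyes.capture("side"); c=eyes.capture("top"); S,p,R=st(); a,dx=angle(p)
    print("t",S["time_s"].round(2) if hasattr(S["time_s"],"round") else S["time_s"],"p",p.round(1),"F",S["force"].round(1),"ang est",round(a,3),"dx",round(dx,1),"exp",round(175*(1-np.cos(a))+39*np.sin(a),1),"grip",round(S["grip_width"]*85.4,1))
    A=cv2.resize(s["pixels"][150:280,210:370],None,fx=5,fy=5,interpolation=cv2.INTER_CUBIC); cv2.imwrite(f"pics/{name}.png",A[:,:,::-1])
    for n,k in(("s",s),("t",c)):
        print(n,"yel",cents(k["pixels"],yel,4,(235,140,340,280)),"red",cents(k["pixels"],red,20,(220,140,300,270)))
    return s,c
E
python3 -c "
from ang import *
look('up2')"
```

```text
time_s: 18.68
eef_pos: [547.0, 151.9, 162.2]
ee_rot: [0.458, -0.459, 0.539, -0.538]
force: [-8.8, 2.0, -4.1]
grip_width: 0.114
time_s: 19.1
eef_pos: [556.1, 150.5, 177.6]
ee_rot: [0.457, -0.459, 0.539, -0.538]
force: [-13.0, 1.4, -0.1]
grip_width: 0.112
t 19.2 p [555.9 150.5 177.3] F [-11.7   1.2   0.2] ang est 0.403 dx 27.6 exp 29.3 grip 9.5
s yel [([280, 235, 11, 13, 80], [284.7, 240.4])] red [([233, 230, 45, 17, 172], [258.1, 238.1])]
t yel [([251, 193, 3, 3, 6], [252.3, 194.2])] red [([245, 176, 6, 17, 38], [248.1, 185.9])]
```

View pics/up2.png

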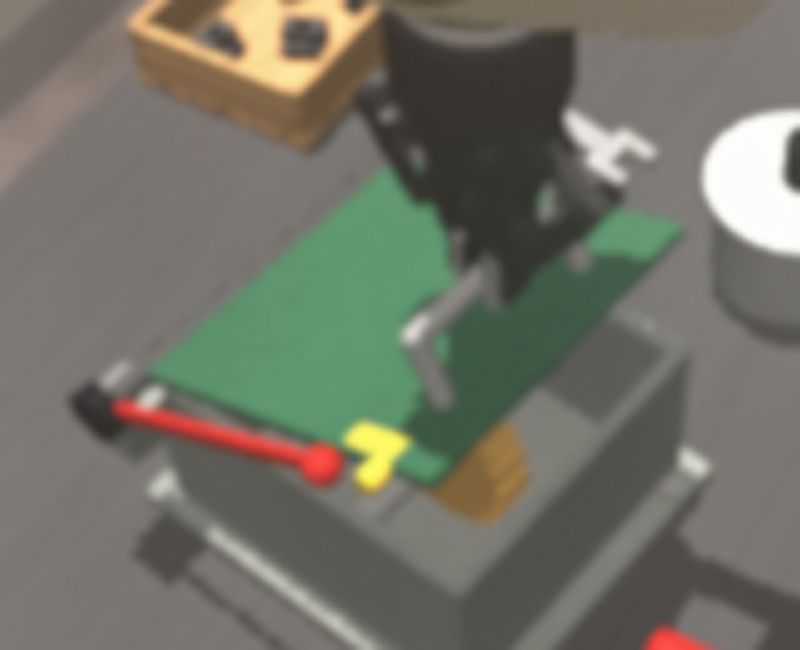

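```bash
cat >> ang.py <<'E'
H=np.array([700.7,127.0,114.5]); X=np.array([.9876,-.157,0]); Y=np.array([.157,.9876,0]); Z=np.array([0,0,1.])
def pt(a,y,up=0): return H-(175*np.cos(a)-up*np.sin(a))*X+y*Y+(175*np.sin(a)+up*np.cos(a))*Z
def over(s,name,angs,y=(104,116),box=(262,222,310,258),f=16):
    x0,y0,x1,y1=box
    A=cv2.resize(s["pixels"][y0:y1,x0:x1],None,fx=f,fy=f,interpolation=cv2.INTER_CUBIC)
    for yy,col in zip(y,((0,0,255),(0,255,0))):
        for a in angs:
            q=((proj(s,pt(a,yy))-[x0,y0]+.5)*f).astype(int); cv2.circle(A,tuple(int(v) for v in q),3,col,-1)
    cv2.imwrite(f"pics/{name}.png",A[:,:,::-1])
E
python3 -c "
from ang import *
s=eyes.capture('side'); over(s,'ov1',(.4,.45,.5,.55))
c=eyes.capture('top'); over(c,'ov1t',(.4,.45,.5,.55),box=(235,170,275,210))
for a in (.4,.5,.52): print(a,proj(s,pt(a,104)),proj(s,pt(a,116)),proj(c,pt(a,116)))
"
```

```text
0.4 [281.9355097  246.91977865] [278.09899753 250.68793804] [247.43175077 192.76266557]
0.5 [278.6459574  240.81504856] [274.7376298  244.57664435] [247.12313174 189.62866799]
0.52 [277.9162311  239.55824159] [273.99348661 243.31749861] [247.07379726 188.94301079]
```

View pics/ov1.png

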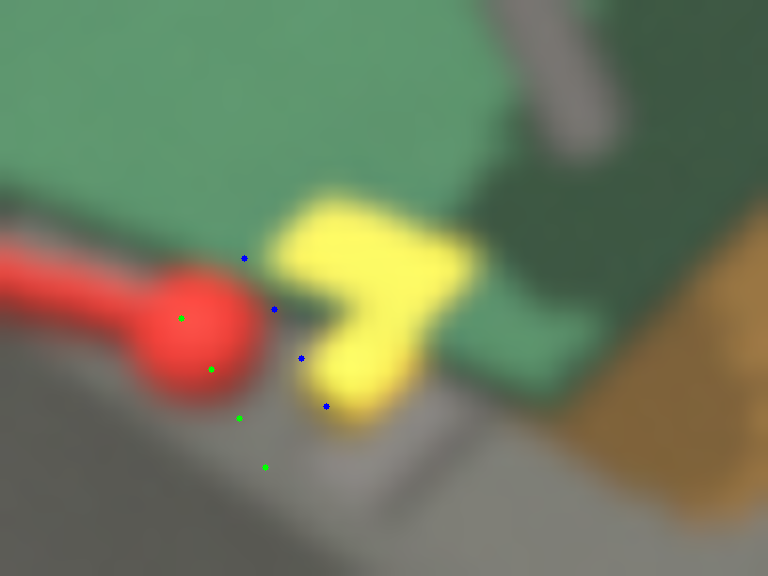

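View pics/ov1t.png

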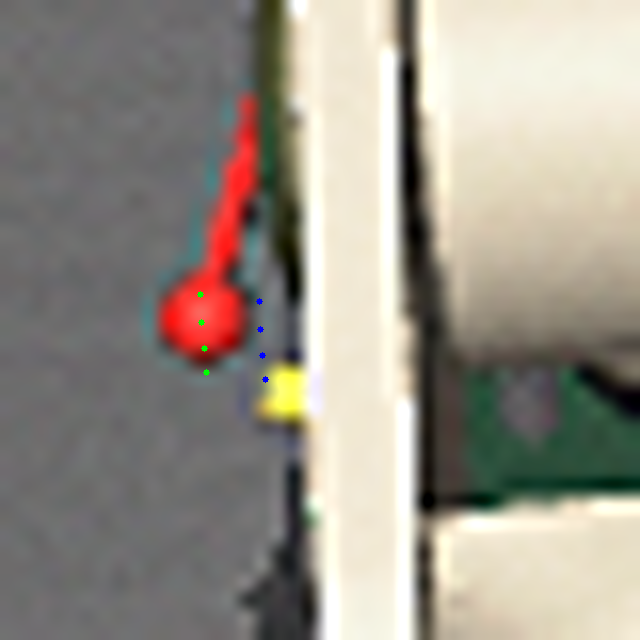

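The red ball is at crop (200,332) and the stub end at about (345,385), roughly 0.12 rad to go. I'll continue while relieving the radial force.

```bash
python3 -m handwheel '[{"grip":2,"tx":0,"ty":-3.2,"tz":1.6,"wx":0,"wy":0,"wz":0},{"grip":2,"tx":0,"ty":-3.2,"tz":2.0,"wx":0,"wy":0,"wz":0},{"grip":2,"tx":0,"ty":-3.2,"tz":2.2,"wx":0,"wy":0,"wz":0},{"grip":2,"tx":0,"ty":-3.2,"tz":2.3,"wx":0,"wy":0,"wz":0},{"grip":2,"tx":0,"ty":-3.2,"tz":2.3,"wx":0,"wy":0,"wz":0},{"grip":2,"tx":0,"ty":0,"tz":0,"wx":0,"wy":0,"wz":0},{"grip":2,"tx":0,"ty":0,"tz":0,"wx":0,"wy":0,"wz":0}]'
python3 -c "
from ang import *
s,c=look('up3'); over(s,'ov2',(.45,.5,.55)); over(c,'ov2t',(.45,.5,.55),box=(235,170,275,210))"
```

```text
time_s: 19.88
eef_pos: [567.2, 148.7, 192.6]
ee_rot: [0.458, -0.459, 0.539, -0.538]
force: [-5.2, 2.1, -5.9]
grip_width: 0.113
t 19.9833 p [567.1 148.7 192.5] F [-5.1  2.5 -5.6] ang est 0.512 dx 38.9 exp 41.5 grip 9.6
s yel [([277, 230, 10, 12, 71], [281.5, 234.5])] red [([233, 230, 45, 17, 170], [257.9, 238.1])]
t yel [([251, 190, 3, 3, 9], [252.0, 191.0])] red [([245, 176, 7, 17, 41], [248.3, 185.5])]
```

View pics/ov2.png

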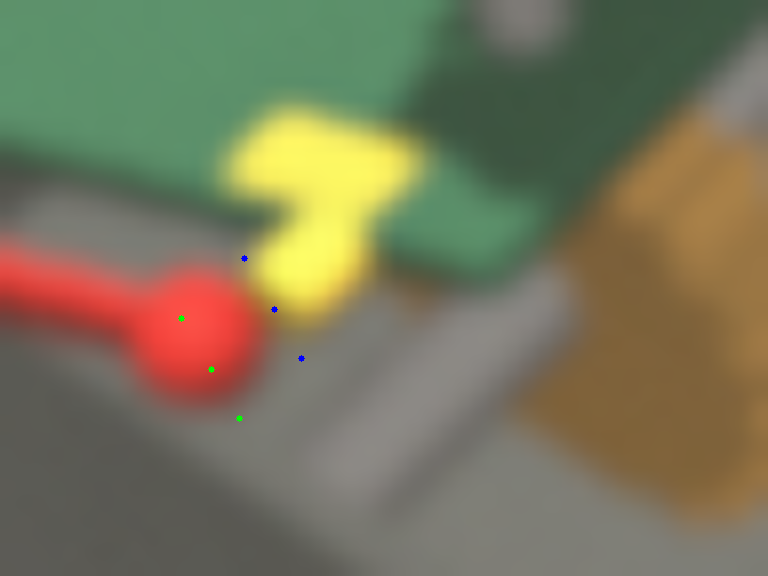

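View pics/ov2t.png

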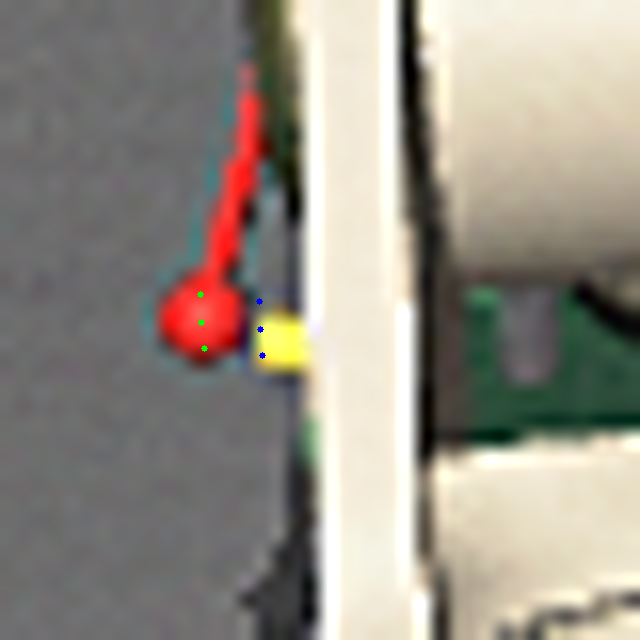

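View pics/up3.png

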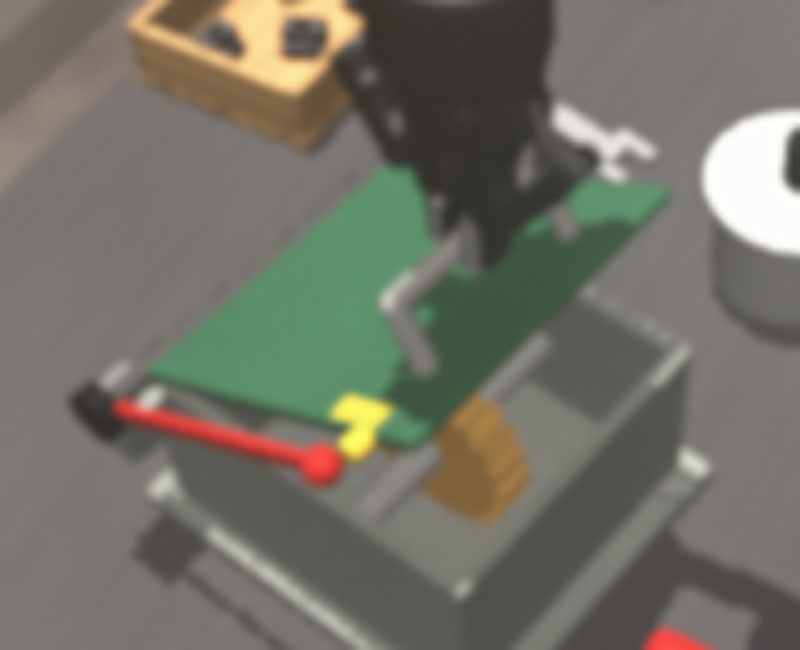

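In both views the stub is still slightly low: about 1 px short in the top view and about (-31,-12) crop px in the side view. That works out to about 0.027 rad more.

```bash
python3 -m handwheel '[{"grip":2,"tx":0,"ty":-1.8,"tz":1.6,"wx":0,"wy":0,"wz":0},{"grip":2,"tx":0,"ty":-1.8,"tz":1.6,"wx":0,"wy":0,"wz":0},{"grip":2,"tx":0,"ty":0,"tz":0,"wx":0,"wy":0,"wz":0},{"grip":2,"tx":0,"ty":0,"tz":0,"wx":0,"wy":0,"wz":0}]'
python3 -c "
from ang import *
s,c=look('up4'); over(s,'ov3',()); over(c,'ov3t',(),box=(235,170,275,210))"
```

```text
time_s: 20.32
eef_pos: [570.0, 148.2, 196.0]
ee_rot: [0.458, -0.459, 0.539, -0.538]
force: [-6.9, 2.6, -5.9]
grip_width: 0.112
t 20.4167 p [569.9 148.3 195.9] F [-6.4  1.5 -5.5] ang est 0.538 dx 41.8 exp 44.7 grip 9.4
s yel [([277, 228, 10, 12, 69], [280.7, 233.1])] red [([233, 230, 45, 17, 169], [257.9, 238.1])]
t yel [([251, 189, 3, 3, 7], [252.1, 190.0])] red [([245, 176, 7, 17, 43], [248.4, 185.1])]
```

View pics/ov3.png

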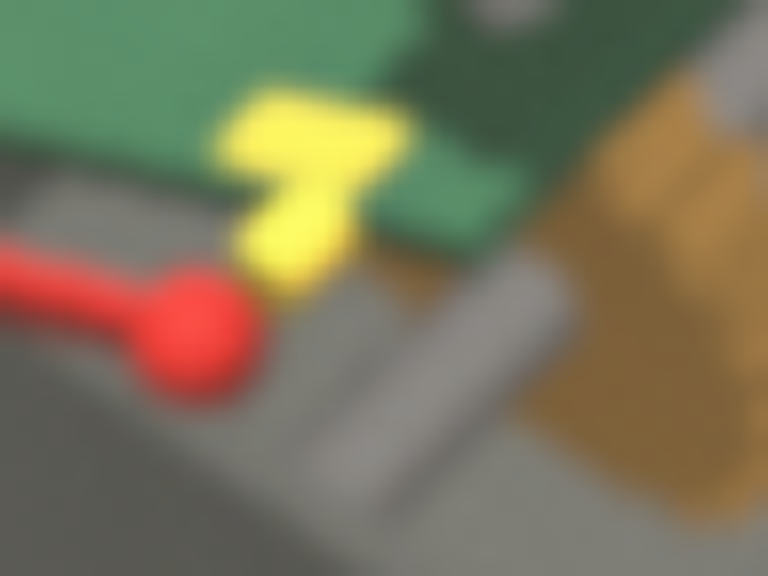

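View pics/ov3t.png

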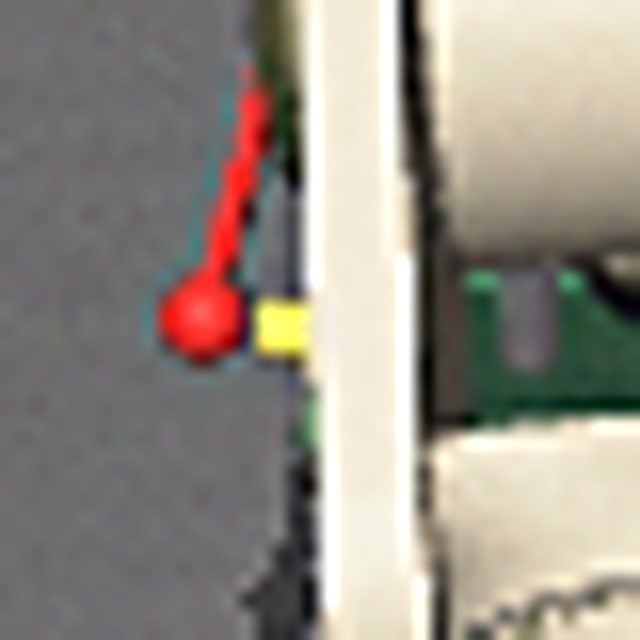

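```bash
python3 - <<'E'
from ang import *
s,c=look('fin')
for n,k,bx,yrow in(("s",s,(262,222,310,258),None),("t",c,(235,170,275,210),None)):
    x0,y0,x1,y1=bx;f=8
    A=cv2.resize(k["pixels"][y0:y1,x0:x1],None,fx=f,fy=f,interpolation=cv2.INTER_CUBIC)
    h=cv2.cvtColor(A,cv2.COLOR_RGB2HSV).astype(int)
    r=red(h).astype(np.uint8); r=cv2.morphologyEx(r,cv2.MORPH_OPEN,cv2.getStructuringElement(cv2.MORPH_ELLIPSE,(33,33)))
    m=cv2.moments(r,True); b=np.array([m["m10"],m["m01"]])/m["m00"]/f-.5+1/(2*f)+[x0,y0]
    Y=((abs(h[...,0]-27)<8)&(h[...,1]>110)&(h[...,2]>110))
    yy,xx=np.nonzero(Y); P=np.c_[xx,yy]/f-.5+1/(2*f)+[x0,y0]
    d=proj(k,pt(.53,104))-proj(k,pt(.53,116)); L=np.linalg.norm(d); d/=L; nn=np.array([-d[1],d[0]])
    mot=(proj(k,pt(.58,104))-proj(k,pt(.53,104)))/.05
    al=(P-b)@d; pe=(P-b)@nn
    print(n,"ball",b.round(2),"L",L.round(2),"along min",al.min().round(2))
    for q in (1,2,3,4,5):
        w=(al>al.min()+q-.5)&(al<al.min()+q+.5)
        if w.any(): print(q,"perp mid",((pe[w].min()+pe[w].max())/2).round(2),"width",np.ptp(pe[w]).round(2),"=> rad",(((pe[w].min()+pe[w].max())/2)/(mot@nn)).round(3))
E
```

```text
t 20.5167 p [569.9 148.2 195.9] F [-6.7  2.3 -6. ] ang est 0.538 dx 41.8 exp 44.7 grip 9.7
s yel [([277, 228, 10, 12, 69], [280.7, 233.1])] red [([233, 230, 45, 17, 170], [257.9, 238.1])]
t yel [([251, 189, 3, 4, 8], [252.2, 190.2])] red [([245, 176, 7, 17, 42], [248.4, 185.1])]
s ball [273.47 242.43] L 5.44 along min 4.98
1 perp mid 0.33 width 5.58 => rad -0.004
2 perp mid 0.22 width 6.28 => rad -0.003
3 perp mid 0.11 width 6.64 => rad -0.001
4 perp mid -1.86 width 10.71 => rad 0.025
5 perp mid -1.93 width 11.31 => rad 0.026
t ball [247.14 189.34] L 3.73 along min 3.32
1 perp mid 0.08 width 3.49 => rad -0.002
2 perp mid 0.0 width 3.57 => rad -0.0
3 perp mid 0.11 width 3.59 => rad -0.003
```

View pics/fin.png

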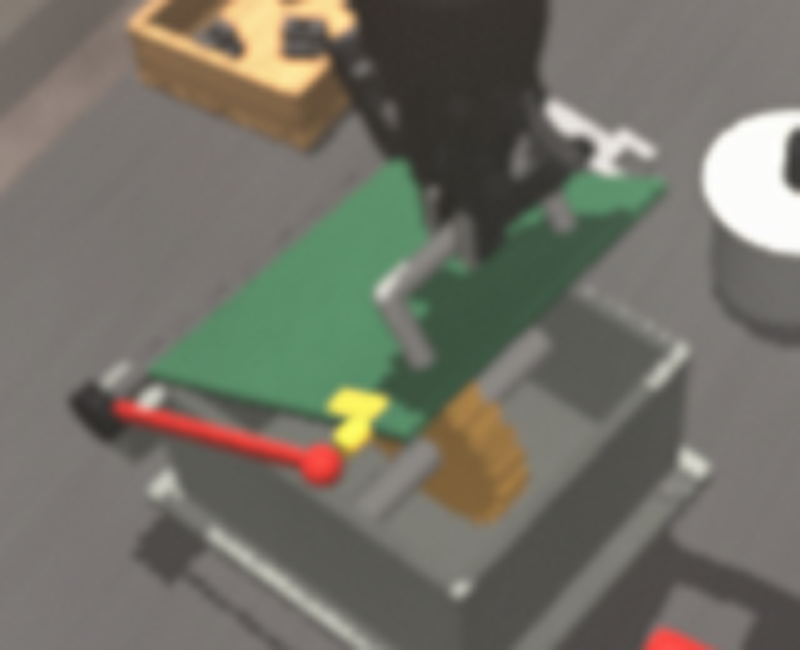

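Both views agree within 0.004 rad, and the marker has not moved. I'll hold for half a second, check it is steady, and hand in.

```bash
python3 -m handwheel '[{"grip":2,"tx":0,"ty":0,"tz":0,"wx":0,"wy":0,"wz":0},{"grip":2,"tx":0,"ty":0,"tz":0,"wx":0,"wy":0,"wz":0},{"grip":2,"tx":0,"ty":0,"tz":0,"wx":0,"wy":0,"wz":0},{"grip":2,"tx":0,"ty":0,"tz":0,"wx":0,"wy":0,"wz":0},{"grip":2,"tx":0,"ty":0,"tz":0,"wx":0,"wy":0,"wz":0},{"grip":2,"tx":0,"ty":0,"tz":0,"wx":0,"wy":0,"wz":0}]'
python3 -c "
from ang import *
look('fin2')
print(ctrl.finish_job())"
```

```text
time_s: 21.02
eef_pos: [569.9, 148.2, 195.9]
ee_rot: [0.458, -0.459, 0.539, -0.538]
force: [-5.3, 2.3, -7.0]
grip_width: 0.117
t 21.1167 p [569.9 148.2 195.9] F [-5.7  2.6 -5.1] ang est 0.538 dx 41.8 exp 44.6 grip 9.6
s yel [([277, 228, 10, 12, 69], [280.7, 233.1])] red [([233, 230, 45, 17, 170], [257.9, 238.1])]
t yel [([251, 189, 3, 3, 7], [252.1, 190.0])] red [([245, 176, 7, 17, 43], [248.4, 185.1])]
the job is handed in; nothing more can be done
None
```

I set the middle-sized cover on the pot, let go of it, then lifted the lid to the marker and handed the job in at 21 s, still holding the lid.

- **Cover:** It was lowered until it touched the rim, about where a seated cover should make contact. After release it looked seated and level in the side view. I did not measure its height or tilt again after letting go.
- **Lid:** The yellow stub lines up with the red ball to within about 0.004 rad in both camera views. The gripper position and forces stayed steady for half a second before hand-in. The marker arm was at the same pixels as before the lift.
- **Position readout was off:** The reported TCP height was about 26 mm too low. I found this in the pictures, confirmed it by touching the bench lightly on a free patch (about 14 N), and corrected for it afterwards.
- **Lid angle by arm position:** The arm's own position gives about 0.54 rad. Its horizontal travel was about 3 mm less than the nominal arc predicts, so I relied on the cameras instead.
- **Side force:** There was up to about 13 N sideways on the handle partway through the lift, which I relieved before the end.

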